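Load the tin warmer and lock its hold-down head

TASK

Load every tin of beans on the table into the red tin warmer: lift the yellow spring plunger, swing the hold-down head aside to its open hole and let the plunger drop home there, then take the cover plate off its pins and lay it flat, handle up, on the chopping board. Stand all the tins upright on the hot plate, seat the cover fully back on both pins, swing the head back over it and let the plunger drop fully home in the shut hole. Leave the bowl, jug and colander where they are.

Things in the scene. Friction and masses are not known exactly. Their poses are not given: they have to be found in the camera images.
- warmer: Red tin warmer, fixed, cold. Origin at table height under its hot plate's centre; x runs from the hot plate towards the pivot post behind it, y along the tray, z up. Aluminium hot plate 104 x 288 mm, top 10 mm up. Behind it a red block (x 84 to 200, y -37 to 101 mm, 66 mm high) carries pivot post and steel index plate. A red shoulder at each end (y 112 to 144 mm, 80 mm high) bears the cover.
- pivot (a point): Axis of the hold-down head's vertical pivot, 100 mm above the table, at x 165, y 0 mm of the warmer
- hole_shut (a point): Mouth of the shut hole in the index plate (18 mm wide, 84 mm above the table), on the tray side of the pivot, at x 95, y 0 mm of the warmer
- hole_open (a point): Mouth of the open hole in the index plate (same size and height), at x 165, y 70 mm of the warmer
- head (a joint): Turn of the hold-down head, rad: 0 shut (arm points to warmer -x, over the cover), 1.571 open (arm to warmer +y); clockwise from above. Arm 143 mm long from the pivot, 24 wide, 88 to 100 mm above the table. Shut, it is 3 mm above the cover, which cannot be lifted off; its tip ends 22 mm from the cover's centre. Turns lightly (0.1 Nm), stays where left; 0.04 rad play when locked
- plunger (a joint): Lift of the sprung plunger, m: 0 fully home in a hole, at most 0.024. Its 12 mm round-ended pin must rise 0.015 to clear the index plate, and drops home only over one of the two holes (within about 3 mm), else it rests on the plate. A spring pushes it down with 3 to 7 N. It rides on the head 70 mm from the pivot.
- knob (a point): Centre of the plunger's yellow upright round knob, 26 mm diameter, 34 mm tall (top 17 mm above this point); with the plunger home it is 125 mm above the table, 25 mm above the arm. It moves with plunger and head.
- cover: Loose aluminium cover plate 100 (x) x 276 (y) x 5 mm, 0.35 kg, origin at the centre of its underside, z up through the handle. Two 18 mm round holes at x 0, y = -123 and +123 mm go over the warmer's pins; seated, its underside is 80 mm above the table and its axes lie along the warmer's (either way round). It starts seated.
- cover_handle (a point): Centre of the cover's black handle bar, which runs along the cover's y: 90 mm long, 14 mm wide (x), 16 mm tall, centre 37 mm above the cover's underside, on posts at its ends; 24 mm of space under the bar
- bay_a (a point): Marked dark round spot on the hot plate's surface, for one tin: warmer x 0, y -72 mm. Along front and back of the hot plate runs a lip 6 mm thick, inner faces at warmer x = -41 and +41 mm, top 22 mm above the table; the red shoulders' inner faces are at y = -112 and +112 mm
- pin_a (a point): Top of one steel cover pin, 10 mm diameter, round tip, at warmer x 0, y -123 mm, 97 mm above the table (17 mm above the shoulder)
- pin_b (a point): Top of the other cover pin, at warmer x 0, y +123 mm
- bay_b (a point): The middle spot, warmer x 0, y 0
- bay_c (a point): The third spot, warmer x 0, y +72 mm
- board: Wooden chopping board, fixed, 320 (x) x 180 (y) x 20 mm, origin at the centre of its underside; to the left or the right of the warmer
- tin_a: Closed tin of beans with a blue label, 62 mm diameter, 66 mm tall, about 0.23 kg, origin at the centre of its underside, z up. Starts upright on the 4 mm cork mat beside the warmer. None throughout if absent: two or three of the three tins are there
- tin_b: Closed tin of beans with a blue label, 62 mm diameter, 66 mm tall, about 0.23 kg, origin at the centre of its underside, z up. Starts upright on the 4 mm cork mat beside the warmer. None throughout if absent: two or three of the three tins are there
- tin_c: Closed tin of beans with a blue label, 62 mm diameter, 66 mm tall, about 0.23 kg, origin at the centre of its underside, z up. Starts upright on the 4 mm cork mat beside the warmer. None throughout if absent: two or three of the three tins are there
- bowl: White enamel bowl, 150 mm across, 65 mm high, behind the warmer; leave alone
- jug: Glass measuring jug, 100 mm across, 130 mm high, handle at its +y, behind the warmer; leave alone
- colander: Yellow plastic colander, 160 mm across, 80 mm high, behind the warmer; leave alone
Not all that is in view belongs to the job. What is shaped like the tin_c but pink is not meant.

How it is judged:
By the outcome, as a careful person would: the job done as asked, in the order asked, and still so for the second after the job is handed in, with the robot touching nothing.
Of tin_a, tin_b, tin_c only 2 to 3 are there at a start; the rules pass over those that are not, and their reading is None.
At some moment in a run one of tin_a, tin_b, tin_c may be knocked a few centimetres aside while the robot is not near it.
It also fails if it takes over 200 s, if anything falls off the work surface, if the arm or the gripper's body presses on something with over 40 N, if the wrist force passes 120 N, or if a joint passes its speed limit or range.

ROBOT

A 7-joint arm with a two-finger parallel gripper is mounted at the origin on the work surface. World frame = base frame: x ahead of the robot, y to its left, z up, the work surface at z = 0. Lengths are in m, angles in rad, forces in N, time in s.
With the tool pointing down it reaches from about 0.4 to 0.85 m from the base axis. Payload 10.4 kg.
Tool frame: the origin (TCP) lies midway between the tips of the shut fingers; the grasp point (between the pads) lies 19 mm behind it (manip.pinch_z is the distance from the TCP to the grasp point, in m); y points along the fingers, x is the direction in which the jaws open and shut, and the axes are right-handed (so a half turn about y gives the same grasp; the last joint's range is limited). The gripper opens to 85 mm and grips with 20 to 120 N. Pads are 22 mm wide; open, the fingers measure 114 mm over their backs; the gripper's body (76 mm by 85 mm) begins 54 mm behind the grasp point. The pads swing forward as they close: fully open they stand 13 mm farther back than shut.
Start: joints at [-1.279, 0.332, -0.065, 1.46, 0.022, 1.35, -0.088], TCP at [0.194, 0.594, 0.231] pointing down, gripper open.
Joint ranges: [-2.6, 2.6], [-0.5, 2.12], [-1.47, 1.34], [0.16, 2.42], [-1.27, 4.41], [0.06, 2.06], [-2.6, 2.6]. Speed limits (rad/s): [2.22, 2.22, 2.79, 2.79, 3.14, 3.14, 3.14].

INTERFACE

Orientations are given as a unit quaternion [x, y, z, w].
In Python, from workcell import manip gives the robot as it stands.
- The arm moves only by the shell command python3 -m pendant 'ROWS' [OPENING] [FORCE]. ROWS is a JSON object of lists of equal length, an entry for each row: "offset": the shift along the tool's x, y, z scaled (see below), a list of three; "turn": the turn, a rotation vector about the tool's x, y, z scaled (see below), a list of three. A call has 1 to 12 rows; each row is the pose to reach, as a shift and turn from the pose measured when the call began, along the tool's axes at that moment; what a row does not reach only later rows make up. The controller multiplies each number of a shift by 200 mm and each number of a turn by 45 degrees. A row lasts 1/8 s, in which the tool goes at most 62.5 mm and 10.7 degrees, less where a joint would pass 70% of its speed; a pose out of reach is approached as far as the arm can. A call with a number of a shift or a turn outside -1 to 1 is refused whole. A call with a gripper value outside its range is refused whole. OPENING is the opening in per cent of the stroke, from 0 (shut) to 100 (fully open), set as the call begins (- or left out, the last holds). The fingers move at their own pace and stop on an object; FORCE is the grip in N (left out, the last holds). Time passes only in rows, so rows that repeat a pose let the fingers close. It gives the time, the measured TCP pose, the force and the opening at its end, in the units of the state.
- manip.get_obs(): the state, without advancing time (a new reading comes with each control period).
- manip.camera(name): name is "scene" or "top" or "wrist"; returns (picture, depth): 480x640x3 uint8, red, green, blue; 480x640 float32, m along the optical axis (not along the pixel's ray), 0 where there is no reading.
- manip.camera_model(name): a dict with "intrinsics" (3x3 intrinsics, pixels), "R" (3x3) and "t" (3): a world point X has camera coordinates R X + t; the wrist camera has in their place "tool_from_camera" (4x4, takes a point from camera to tool coordinates, whose origin is the TCP and whose axes are the tool frame's). Camera axes: x right, y down, z forward; pixel columns grow to the right and rows downward; lengths in m; the calibration is good to about 2 mm. A picture is of the moment at which its call begins: read the wrist's pose just before it. camera_model takes no time and is no camera call.
- manip.hand_in(): hands the job in, once; it reports no verdict.
The state is a dict: "clock": time; "joint_pos": joint angles; "joint_velocities": joint speeds; "tau": joint torques, N m; "position": TCP position; "ee_rot": TCP orientation; "ft_force": force on the tool from outside, world axes, zero at the start; "torque": the same for the moment, N m; "grip_width": opening from 0.0 (shut) to 1.0 (fully open).
Only numpy, scipy, OpenCV 4.12 (cv2) and the standard library are available. Lean on these libraries where they do the work, as an engineer would, in place of code of your own. Each camera call takes 0.05 s, during which the arm holds its last target. There are 200 camera calls.

## Working session

There is one attempt and no reset: what is moved stays moved. The work goes in short steps, Python scripts to look and compute and a shell command to move; the robot and the scene stay as the last step left them, time stands still between calls to the robot, and variables do not carry over. Pictures are saved under pics/ and viewed, about 12 in all and at most 16, crops included, and the job is handed in when it is done.

```bash
ls; mkdir -p pics
cat > h.py <<'E'
import numpy as np, cv2, sys
from workcell import manip
from scipy.spatial.transform import Rotation as R
def snap(name,fn=None,crop=None,scale=1):
    o=manip.get_obs(); im,d=manip.camera(name)
    if fn:
        p=im[:,:,::-1]
        if crop: x0,y0,x1,y1=crop; p=p[y0:y1,x0:x1]
        if scale!=1: p=cv2.resize(p,None,fx=scale,fy=scale,interpolation=cv2.INTER_CUBIC)
        cv2.imwrite('pics/'+fn,p)
    return o,im,d
def cloud(name,o,d):
    m=manip.camera_model(name); K=np.array(m['intrinsics'])
    v,u=np.mgrid[0:480,0:640]
    P=np.stack([(u-K[0,2])/K[0,0]*d,(v-K[1,2])/K[1,1]*d,d],-1)
    if name=='wrist':
        T=np.array(m['tool_from_camera']); P=P@T[:3,:3].T+T[:3,3]
        return P@R.from_quat(o['ee_rot']).as_matrix().T+np.array(o['position'])
    return (P-np.array(m['t']))@np.array(m['R'])
def rel(target,yaw=None,o=None):
    """shift/turn in scaled units, from present pose to TCP target, tool down with tool-x at world yaw"""
    o=o or manip.get_obs(); A=R.from_quat(o['ee_rot'])
    s=A.inv().apply(np.array(target)-o['position'])/0.2
    if yaw is None: t=np.zeros(3)
    else:
        c=[]
        for y in (yaw,yaw+np.pi):
            X=np.array([np.cos(y),np.sin(y),0]);Z=np.array([0,0,-1.]);Y=np.cross(Z,X)
            c.append((A.inv()*R.from_matrix(np.stack([X,Y,Z],1))).as_rotvec())
        t=min(c,key=np.linalg.norm)/(np.pi/4)
    return np.round(s,3),np.round(t,3)
def st():
    o=manip.get_obs(); M=R.from_quat(o['ee_rot']).as_matrix()
    print('t',round(o['clock'],2),'p',np.round(o['position'],4),'xyaw',round(np.arctan2(M[1,0],M[0,0]),3),'z',np.round(M[:,2],3),'f',np.round(o['ft_force'],1),'w',round(o['grip_width'],3),'q',np.round(o['joint_pos'],2))
E
python3 - <<'E'
from h import *
st(); print(manip.pinch_z)
o,im,d=snap('top','top0.png'); np.save('top0.npy',d)
snap('scene','scene0.png')
for n in('top','scene'): print(manip.camera_model(n))
E
```

```text
pics
t 0.0 p [0.1934 0.5939 0.2305] xyaw 1.256 z [-0.951  0.31  -0.   ] f [-0.5  0.9 -0.3] w 1.004 q [-1.28  0.33 -0.06  1.46  0.02  1.35 -0.09]
0.0187
{'intrinsics': array([[480.53658144,   0.        , 321.48489076],
       [  0.        , 480.53658144, 244.2367123 ],
       [  0.        ,   0.        ,   1.        ]]), 'R': array([[-2.57118894e-02, -9.99669387e-01, -1.25877519e-04],
       [-9.93277670e-01,  2.55617081e-02, -1.12898489e-01],
       [ 1.12864381e-01, -2.77780214e-03, -9.93606519e-01]]), 't': array([-0.06267105,  0.61190963,  1.14861373])}
{'intrinsics': array([[583.93659452,   0.        , 316.0951142 ],
       [  0.        , 583.93659452, 241.04071066],
       [  0.        ,   0.        ,   1.        ]]), 'R': array([[-0.619989  ,  0.78430992, -0.02171596],
       [ 0.49050986,  0.365844  , -0.7909224 ],
       [-0.61238364, -0.50101508, -0.61153101]]), 't': array([ 0.41402301, -0.19586135,  1.77634027])}
```

Run:
```python
from h import *
o=manip.get_obs(); print(o['ee_rot'],o['position']); print(R.from_quat(o['ee_rot']).as_matrix().round(3)); print(manip.camera_model('wrist'))
```

```text
[ 0.57247771  0.41508452 -0.41578895 -0.57192103] [0.19341418 0.59395169 0.23061108]
[[ 0.31  -0.    -0.951]
 [ 0.951 -0.001  0.31 ]
 [-0.001 -1.    -0.   ]]
{'intrinsics': array([[388.092995  ,   0.        , 324.56961113],
       [  0.        , 388.092995  , 235.18621288],
       [  0.        ,   0.        ,   1.        ]]), 'tool_from_camera': array([[ 9.99998331e-01,  1.82705937e-03,  6.11535736e-06,
         3.18775702e-04],
       [ 4.88142246e-04, -2.70395694e-01,  9.62749152e-01,
        -1.41009077e-01],
       [ 1.76065343e-03, -9.62747543e-01, -2.70396134e-01,
         6.79356724e-02],
       [ 0.00000000e+00,  0.00000000e+00,  0.00000000e+00,
         1.00000000e+00]])}
```

View pics/top0.png

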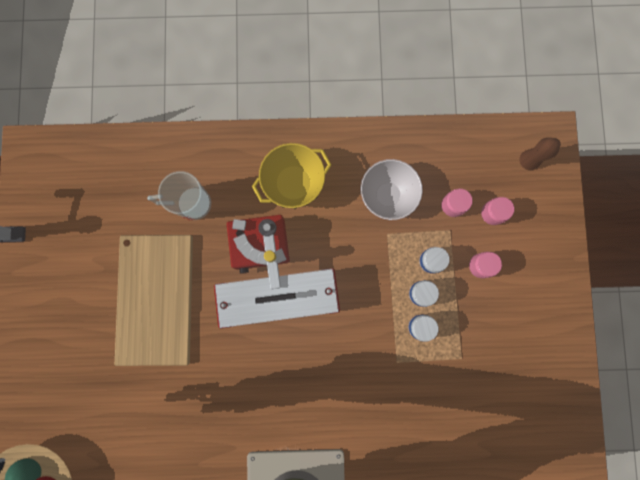

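View pics/scene0.png

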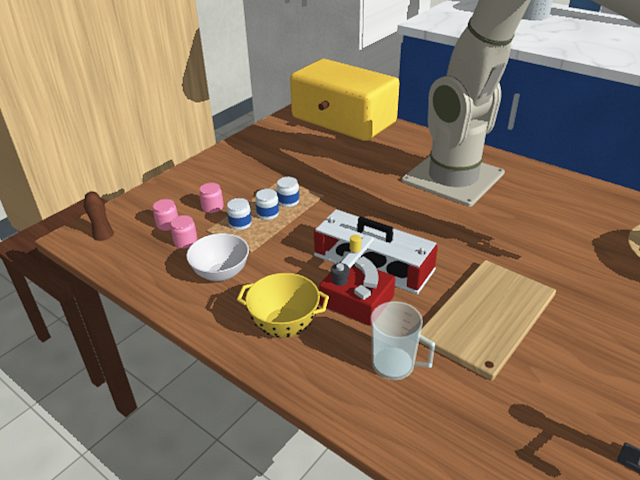

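```bash
cat > fix.py <<'E'
s=open('h.py').read()
s=s.replace("Z=np.array([0,0,-1.]);Y=np.cross(Z,X)","Y=np.array([0,0,-1.]);Z=np.cross(X,Y)").replace("'z',np.round(M[:,2],3)","'appr',np.round(M[:,1],3)")
open('h.py','w').write(s)
E
python3 fix.py
python3 - <<'E'
from h import *
o=manip.get_obs(); d=np.load('top0.npy'); im=cv2.imread('pics/top0.png')[:,:,::-1].astype(int); P=cloud('top',o,d)
def rect(m):
    q=P[m]; (c,s,a)=cv2.minAreaRect(q[:,:2].astype(np.float32)); return np.round(c,4),np.round(s,4),round(a,2),len(q),np.round(np.median(q[:,2]),4)
v,u=np.mgrid[0:480,0:640]
box=lambda a,b,c,e:(u>=a)&(u<=c)&(v>=b)&(v<=e)
print('table',np.median(P[380:420,100:200,2]),P[150,50])
z=P[:,:,2]
print('cover',rect(box(205,262,350,335)&(z>.078)&(z<.093)))
print('board',rect(box(100,225,200,375)&(z>.014)&(z<.026)))
for b in [(410,240,455,277),(405,277,445,310),(405,312,445,345)]:
    m=box(*b)&(z>.06)&(z<.08); print('tin',rect(m),P[m].mean(0).round(4))
m=box(225,205,300,275)&(z>.055)&(z<.07); print('block',rect(m))
m=box(225,205,300,300)&(z>.115)&(z<.15);print('knob',P[m].mean(0),P[m].max(0),m.sum())
m=box(245,280,330,312)&(z>.105)&(z<.135);print('handle',rect(m))
for p in [(224,305),(328,291),(267,228),(269,256)]: print(p,P[p[1],p[0]].round(4))
print('jug top',[P[box(150,165,215,225)&(z>.1)].min(0).round(3),P[box(150,165,215,225)&(z>.1)].max(0).round(3)])
print('col',[P[box(245,140,335,210)&(z>.04)].min(0).round(3),P[box(245,140,335,210)&(z>.04)].max(0).round(3)])
E
```

```text
table -0.0006554737492545764 [ 0.87939762  0.62134724 -0.00427782]
cover (array([0.501 , 0.0323]), array([0.1411, 0.286 ]), 5.97, 4829, np.float64(0.0849))
board (array([0.4867, 0.34  ]), array([0.1821, 0.3198]), 88.79, 9399, np.float64(0.0194))
tin (array([ 0.5649, -0.3511]), array([0.0559, 0.0571]), 82.23, 479, np.float64(0.0705)) [ 0.5633 -0.3502  0.0701]
tin (array([ 0.4841, -0.3217]), array([0.0579, 0.0569]), 88.56, 485, np.float64(0.0704)) [ 0.483  -0.3208  0.07  ]
tin (array([ 0.4013, -0.3159]), array([0.0562, 0.0588]), 79.95, 498, np.float64(0.0702)) [ 0.4017 -0.3157  0.0699]
block (array([0.6315, 0.0583]), array([0.1371, 0.1793]), 6.37, 1480, np.float64(0.0655))
knob [0.51557787 0.03034788 0.13003415] [0.5881747  0.07458504 0.14738005] 324
handle (array([0.4928, 0.0315]), array([0.0373, 0.0889]), 6.12, 251, np.float64(0.1247))
(224, 305) [0.4682 0.1497 0.0954]
(328, 291) [ 0.4942 -0.0905  0.0942]
(267, 228) [0.6429 0.0471 0.1079]
(269, 256) [0.5745 0.0396 0.1423]
jug top [array([ 0.477, -0.075,  0.1  ]), array([0.776, 0.32 , 1.21 ])]
col [array([ 0.477, -0.104,  0.04 ]), array([0.852, 0.085, 1.21 ])]
```

Run:
```python
import cv2
p=cv2.imread('pics/top0.png')
a=cv2.resize(p[200:335,205:345],None,fx=4,fy=4,interpolation=cv2.INTER_CUBIC)
cv2.imwrite('pics/c1.png',a)
```

```text
(no output)
```

View pics/c1.png

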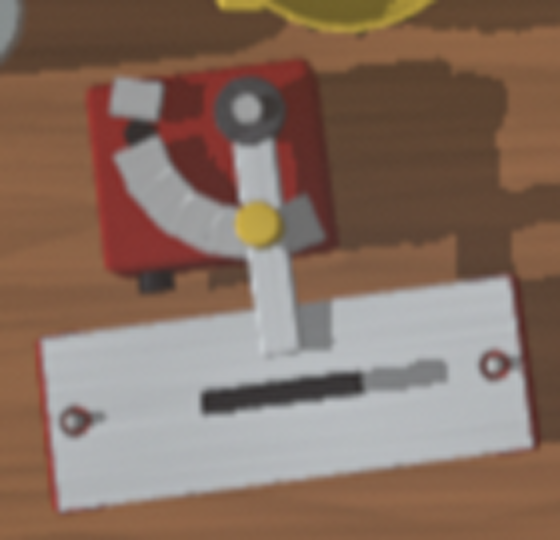

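```bash
cat >> h.py <<'E'
from scipy.optimize import least_squares
def proj(name,X,o=None):
    m=manip.camera_model(name); X=np.atleast_2d(X)
    if name=='wrist':
        T=np.array(m['tool_from_camera']); Q=(X-o['position'])@R.from_quat(o['ee_rot']).as_matrix(); Q=(Q-T[:3,3])@T[:3,:3]
    else: Q=X@np.array(m['R']).T+np.array(m['t'])
    q=Q@np.array(m['intrinsics']).T; return q[:,:2]/q[:,2:]
def fit(name,model,pix,o=None,x0=(.48,.03,.1)):
    model=np.array(model,float);pix=np.array(pix,float)
    def w(p): c,s=np.cos(p[2]),np.sin(p[2]); return np.c_[p[0]+c*model[:,0]-s*model[:,1],p[1]+s*model[:,0]+c*model[:,1],model[:,2]]
    r=least_squares(lambda p:(proj(name,w(p),o)-pix).ravel(),x0); return r.x,r.fun.reshape(-1,2).round(1)
def W(p,X): # warmer pose -> world
    c,s=np.cos(p[2]),np.sin(p[2]); return np.array([p[0]+c*X[0]-s*X[1],p[1]+s*X[0]+c*X[1],X[2]])
def pix2w(name,uv,z,o=None):
    return least_squares(lambda p:(proj(name,[p[0],p[1],z],o)[0]-uv),(.5,0)).x
E
python3 - <<'E'
from h import *
p,r=fit('top',[[0,-.123,.097],[0,.123,.097],[.095,0,.142]],[[328.5,291.2],[223.7,305.2],[269.5,255.7]])
print(p.round(4),r.tolist()); k=W(p,[.095,0,.125]);print('knob',k)
print(rel([k[0],k[1],.22],p[2]+np.pi/2)); 
for q in [(435,260),(425,294),(424,328)]: print(pix2w('top',q,.07).round(4))
for q in [(457,203),(498,211),(486,265)]: print('pink',pix2w('top',q,.066).round(4))
E
```

```text
[0.4807 0.029  0.1049] [[0.7, -0.0], [-0.5, 0.0], [-0.2, -0.0]]
knob [0.57519101 0.03897667 0.125     ]
(array([-2.047,  0.056, -2.674]), array([-0.   , -0.534, -0.002]))
[ 0.5614 -0.3473]
[ 0.4816 -0.3195]
[ 0.4025 -0.3132]
pink [ 0.6985 -0.4088]
pink [ 0.6763 -0.5066]
pink [ 0.5466 -0.4692]
```

```bash
python3 -m pendant '{"offset":[[-0.25,0,-0.25],[-0.5,0,-0.5],[-0.75,0,-0.75],[-1,0,-1],[-1,0,-1],[-1,0,-1]],"turn":[[0,0,0],[0,0,0],[0,0,0],[0,0,0],[0,0,0],[0,0,0]]}' 100 20
python3 -m pendant '{"offset":[[-0.25,0,-0.25],[-0.5,0,-0.5],[-0.75,0,-0.75],[-1,0,-1],[-1,0,-1],[-1,0,-1]],"turn":[[0,0,0],[0,0,0],[0,0,0],[0,0,0],[0,0,0],[0,0,0]]}'
python3 - <<'E'
from h import *
st(); print(rel([.5752,.0390,.20],.105+np.pi/2))
E
```

```text
clock: 0.85
position: [0.3231, 0.3396, 0.2309]
ee_rot: [0.573, 0.414, -0.414, -0.573]
ft_force: [-0.2, 0.2, 0.6]
grip_width: 0.996
clock: 1.6
position: [0.4509, 0.0854, 0.2312]
ee_rot: [0.574, 0.413, -0.414, -0.573]
ft_force: [-0.5, 0.5, -0.4]
grip_width: 1.001
t 1.6 p [0.4509 0.0854 0.2312] xyaw 1.248 appr [-0.    -0.002 -1.   ] f [-0.5  0.5 -0.4] w 1.001 q [-0.72 -0.06  0.42  1.9   0.03  1.3   0.94]
(array([-0.023,  0.156, -0.663]), array([ 0.   , -0.545, -0.002]))
```

```bash
python3 -m pendant '{"offset":[[-0.01,0.05,-0.25],[-0.02,0.1,-0.5],[-0.023,0.156,-0.663],[-0.023,0.156,-0.663],[-0.023,0.156,-0.663]],"turn":[[0,-0.15,0],[0,-0.3,0],[0,-0.45,0],[0,-0.545,0],[0,-0.545,0]]}'
python3 - <<'E'
from h import *
st(); o,im,d=snap('wrist','w1.png')
p=(.4807,.029,.1049)
for X in [[.095,0,.142],[.165,0,.108],[0,.123,.097],[0,-.123,.097]]: print(X,proj('wrist',W(p,X),o).round(0))
E
```

```text
clock: 2.22
position: [0.575, 0.041, 0.1992]
ee_rot: [-0.473, -0.525, 0.527, 0.473]
ft_force: [-0.8, 0.4, -0.5]
grip_width: 1.0
t 2.23 p [0.575  0.041  0.1992] xyaw 1.678 appr [-0.002 -0.002 -1.   ] f [-0.8  0.4 -0.5] w 1.0 q [-0.58  0.26  0.51  1.66 -0.13  1.26  1.63]
[0.095, 0, 0.142] [[321. 257.]]
[0.165, 0, 0.108] [[321. 340.]]
[0, 0.123, 0.097] [[532.  79.]]
[0, -0.123, 0.097] [[112.  77.]]
```

View pics/w1.png

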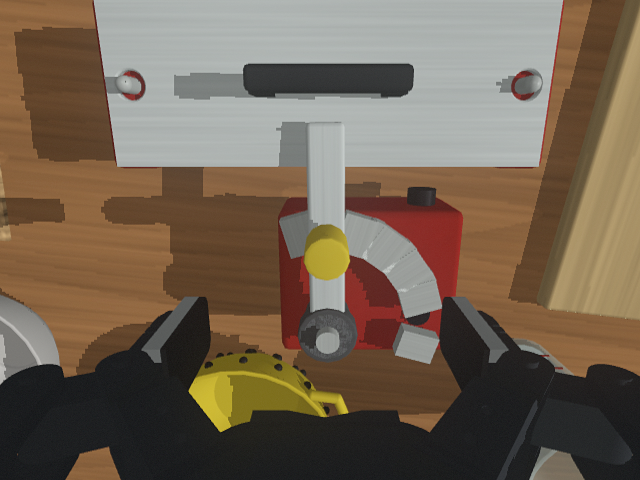

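Run:
```python
from h import *
o=manip.get_obs(); im=cv2.imread('pics/w1.png')
p,r=fit('wrist',[[0,-.123,.085],[0,.123,.085],[.165,0,.108]],[[132,85],[526,84],[327,342]],o)
print(p,r.tolist()); 
for X in [[.095,0,.142],[0,-.123,.097],[0,.123,.097]]:print(proj('wrist',W(p,X),o))
hsv=cv2.cvtColor(im,cv2.COLOR_BGR2HSV); m=cv2.inRange(hsv,(20,120,120),(35,255,255)); m[:200]=0;m[300:]=0
ys,xs=np.nonzero(m); print(xs.min(),xs.max(),ys.min(),ys.max(),xs.mean())
big=cv2.resize(im[60:340,100:560],None,fx=1.7,fy=1.7)
k=cv2.resize(im[210:300,290:365],None,fx=6,fy=6,interpolation=cv2.INTER_CUBIC); a=cv2.resize(im[60:110,100:160],None,fx=6,fy=6,interpolation=cv2.INTER_CUBIC)
c=np.zeros((540,820,3),np.uint8); c[:540,:450]=k; c[:300,455:815]=a; cv2.imwrite('pics/c2.png',c)
```

```text
[0.48252829 0.03315168 0.10731729] [[-2.8, -0.3], [1.9, 0.7], [1.0, 0.3]]
[[328.72229003 260.95984679]]
[[119.31819748  82.5578016 ]]
[[538.14165836  82.56547367]]
304 349 225 279 327.7863534675615
```

View pics/c2.png

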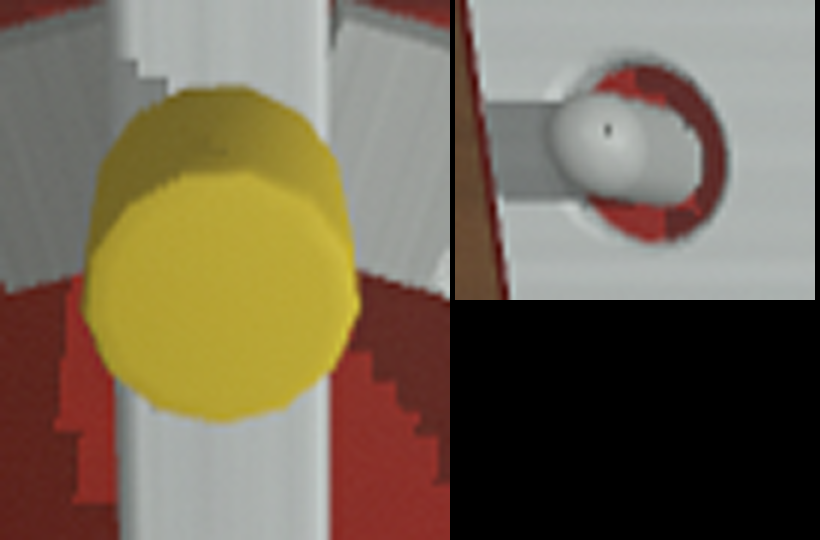

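Run:
```python
from h import *
o=manip.get_obs()
p,r=fit('wrist',[[0,-.123,.097],[0,-.123,.085],[0,.123,.085],[.165,0,.108],[.095,0,.142]],[[125.5,81.7],[132.5,86],[526,85],[327,342],[326.8,259.3]],o)
print(p,r.tolist()); k=pix2w('wrist',(326.8,259.3),.142,o); print(k,W(p,[.095,0,.142]))
print(rel([k[0],k[1],.108],p[2]+np.pi/2))
```

```text
[0.48259539 0.03401041 0.10256356] [[-4.8, 0.1], [-2.0, -2.0], [3.1, 1.0], [1.1, 0.5], [2.7, 1.9]]
[0.57614987 0.04218893] [0.57709616 0.04373687 0.142     ]
(array([ 0.007,  0.458, -0.007]), array([-0.001,  0.004, -0.002]))
```

```bash
python3 -m pendant '{"offset":[[0.005,0.2,-0.007],[0.007,0.35,-0.007],[0.007,0.46,-0.007],[0.007,0.46,-0.007],[0.007,0.46,-0.007]],"turn":[[0,0,0],[0,0,0],[0,0,0],[0,0,0],[0,0,0]]}'
python3 -m pendant '{"offset":[[0,0,0],[0,0,0],[0,0,0],[0,0,0],[0,0,0],[0,0,0]],"turn":[[0,0,0],[0,0,0],[0,0,0],[0,0,0],[0,0,0],[0,0,0]]}' 0 50
python3 - <<'E'
from h import *
st()
E
```

```text
clock: 2.9
position: [0.5766, 0.043, 0.1088]
ee_rot: [-0.473, -0.526, 0.526, 0.473]
ft_force: [0.1, -0.3, 1.1]
grip_width: 0.998
clock: 3.65
position: [0.5767, 0.0428, 0.1092]
ee_rot: [0.473, 0.526, -0.526, -0.473]
ft_force: [-1.7, -0.9, 5.8]
grip_width: 0.289
t 3.65 p [0.5767 0.0428 0.1092] xyaw 1.676 appr [ 0.001 -0.001 -1.   ] f [-1.7 -0.9  5.8] w 0.289 q [-0.56  0.35  0.49  1.76 -0.18  1.08  1.67]
```

```bash
python3 -m pendant '{"offset":[[0,-0.05,0],[0,-0.1,0],[0,-0.1,0],[0,-0.1,0]],"turn":[[0,0,0],[0,0,0],[0,0,0],[0,0,0]]}'
python3 - <<'E'
from h import *
st(); o=manip.get_obs()
# arc rows for the swing about pivot: knob at pivot + 70mm*(-x); first half 45deg, tool axes: x ~ warmer y, z ~ warmer -x
r=.07/.2
for a in np.deg2rad(np.arange(5,46,5)): print([round(r*np.sin(a),3),0,round(-r*(1-np.cos(a)),3)], round(a/(np.pi/4),3))
E
```

```text
clock: 4.15
position: [0.5766, 0.0429, 0.1289]
ee_rot: [-0.473, -0.526, 0.526, 0.473]
ft_force: [2.5, -0.4, -7.2]
grip_width: 0.287
t 4.15 p [0.5766 0.0429 0.1289] xyaw 1.676 appr [ 0.001 -0.001 -1.   ] f [ 2.5 -0.4 -7.2] w 0.287 q [-0.57  0.33  0.49  1.74 -0.17  1.12  1.66]
[np.float64(0.031), 0, np.float64(-0.001)] 0.111
[np.float64(0.061), 0, np.float64(-0.005)] 0.222
[np.float64(0.091), 0, np.float64(-0.012)] 0.333
[np.float64(0.12), 0, np.float64(-0.021)] 0.444
[np.float64(0.148), 0, np.float64(-0.033)] 0.556
[np.float64(0.175), 0, np.float64(-0.047)] 0.667
[np.float64(0.201), 0, np.float64(-0.063)] 0.778
[np.float64(0.225), 0, np.float64(-0.082)] 0.889
[np.float64(0.247), 0, np.float64(-0.103)] 1.0
```

```bash
python3 -m pendant '{"offset":[[0.031,0,-0.001],[0.061,0,-0.005],[0.091,0,-0.012],[0.12,0,-0.021],[0.148,0,-0.033],[0.175,0,-0.047],[0.201,0,-0.063],[0.225,0,-0.082],[0.247,0,-0.103],[0.247,0,-0.103]],"turn":[[0,0.111,0],[0,0.222,0],[0,0.333,0],[0,0.444,0],[0,0.556,0],[0,0.667,0],[0,0.778,0],[0,0.889,0],[0,1,0],[0,1,0]]}'
python3 - <<'E'
from h import *
st()
E
```

```text
clock: 5.4
position: [0.5917, 0.0941, 0.1283]
ee_rot: [0.638, 0.305, -0.305, -0.638]
ft_force: [1.4, -1.7, -6.6]
grip_width: 0.289
t 5.4 p [0.5917 0.0941 0.1283] xyaw 0.892 appr [-0.    -0.002 -1.   ] f [ 1.4 -1.7 -6.6] w 0.289 q [-0.72  0.39  0.6   1.69 -0.24  1.14  0.84]
```

```bash
python3 -m pendant '{"offset":[[0.031,0,-0.001],[0.061,0,-0.005],[0.091,0,-0.012],[0.12,0,-0.021],[0.148,0,-0.033],[0.175,0,-0.047],[0.201,0,-0.063],[0.225,0,-0.082],[0.247,0,-0.103],[0.247,0,-0.103]],"turn":[[0,0.111,0],[0,0.222,0],[0,0.333,0],[0,0.444,0],[0,0.556,0],[0,0.667,0],[0,0.778,0],[0,0.889,0],[0,1,0],[0,1,0]]}'
python3 - <<'E'
from h import *
st()
E
```

```text
clock: 6.65
position: [0.6383, 0.1196, 0.1276]
ee_rot: [0.707, 0.038, -0.039, -0.705]
ft_force: [1.4, -0.2, -6.4]
grip_width: 0.288
t 6.65 p [0.6383 0.1196 0.1276] xyaw 0.108 appr [-0.001 -0.002 -1.   ] f [ 1.4 -0.2 -6.4] w 0.288 q [-0.79  0.55  0.73  1.55 -0.38  1.2   0.12]
```

```bash
python3 -m pendant '{"offset":[[0,0.03,0],[0,0.06,0],[0,0.085,0],[0,0.09,0],[0,0.09,0]],"turn":[[0,0,0],[0,0,0],[0,0,0],[0,0,0],[0,0,0]]}'
python3 - <<'E'
from h import *
st()
E
```

```text
clock: 7.28
position: [0.6382, 0.1196, 0.1097]
ee_rot: [0.707, 0.038, -0.039, -0.705]
ft_force: [-0.9, -0.4, -4.5]
grip_width: 0.29
t 7.28 p [0.6382 0.1196 0.1097] xyaw 0.109 appr [-0.002 -0.002 -1.   ] f [-0.9 -0.4 -4.5] w 0.29 q [-0.78  0.56  0.72  1.56 -0.39  1.17  0.13]
```

Still pulling down on the spring: it went into the hole. Release, rise, and check.

```bash
python3 -m pendant '{"offset":[[0,0,0],[0,0,0],[0,0,0],[0,0,0],[0,-0.2,0],[0,-0.4,0],[0,-0.6,0],[0,-0.6,0]],"turn":[[0,0,0],[0,0,0],[0,0,0],[0,0,0],[0,0,0],[0,0,0],[0,0,0],[0,0,0]]}' 100
python3 - <<'E'
from h import *
st(); p=(.4826,.034,.1045); h=W(p,[0,0,.117])
print('handle',h,rel([h[0],h[1],.20],p[2]))
o,im,d=snap('top','top1.png',(205,200,345,335),4); P=cloud('top',o,d); v,u=np.mgrid[0:480,0:640]
E
```

```text
clock: 8.28
position: [0.64, 0.1197, 0.2332]
ee_rot: [0.706, 0.04, -0.037, -0.706]
ft_force: [-0.1, 0.3, -0.5]
grip_width: 1.002
t 8.28 p [0.64   0.1197 0.2332] xyaw 0.108 appr [ 0.004 -0.    -1.   ] f [-0.1  0.3 -0.5] w 1.002 q [-0.81  0.47  0.78  1.42 -0.33  1.38  0.08]
handle [0.4826 0.034  0.117 ] (array([-0.829,  0.163, -0.34 ]), array([0.001, 0.005, 0.005]))
```

```bash
python3 -m pendant '{"offset":[[-0.25,0.05,-0.1],[-0.5,0.1,-0.2],[-0.7,0.15,-0.3],[-0.829,0.163,-0.34],[-0.829,0.163,-0.34],[-0.829,0.163,-0.34]],"turn":[[0,0,0],[0,0,0],[0,0,0],[0,0,0],[0,0,0],[0,0,0]]}'
python3 - <<'E'
from h import *
st(); o,im,d=snap('wrist','w2.png')
P=cloud('wrist',o,d); z=P[...,2]
m=(z>.118)&(z<.130)&(abs(P[...,0]-.4826)<.04)&(abs(P[...,1]-.034)<.08)
(c,s,a)=cv2.minAreaRect(P[m][:,:2].astype(np.float32)); print('handle',c,s,a,m.sum())
p=(.4826,.034,.1045)
print(proj('wrist',W(p,[0,0,.125]),o))
# knob height
m=(np.hypot(P[...,0]-.638,P[...,1]-.12)<.04)&(z>.11); 
if m.any(): print('knob',P[m].mean(0),P[m].max(0))
t,im2,d2=snap('top'); Q=cloud('top',t,d2); hs=cv2.cvtColor(im2,cv2.COLOR_RGB2HSV); k=cv2.inRange(hs,(20,120,120),(35,255,255))>0
m=k&(np.hypot(Q[...,0]-.637,Q[...,1]-.117)<.03); print('knob top', np.round(Q[m],3)[:3],m.sum(), np.percentile(Q[m][:,2],90) if m.any() else 0)
E
```

```text
clock: 9.07
position: [0.482, 0.0349, 0.1983]
ee_rot: [0.706, 0.039, -0.038, -0.706]
ft_force: [0.6, -0.3, -0.3]
grip_width: 1.0
t 9.07 p [0.482  0.0349 0.1983] xyaw 0.109 appr [ 0.001 -0.001 -1.   ] f [ 0.6 -0.3 -0.3] w 1.0 q [-1.    0.01  0.85  1.91 -0.01  1.23 -0.03]
handle (0.48260921239852905, 0.03282110020518303) (0.01404664944857359, 0.08996623754501343) 6.162535667419434 3425
[[324.10087923 250.36407128]]
knob [0.62855411 0.11849127 0.12735781] [0.64019081 0.13225983 0.1417947 ]
knob top [[0.649 0.119 0.143]
 [0.649 0.118 0.139]
 [0.647 0.125 0.139]] 89 0.14386029076956877
```

View pics/w2.png

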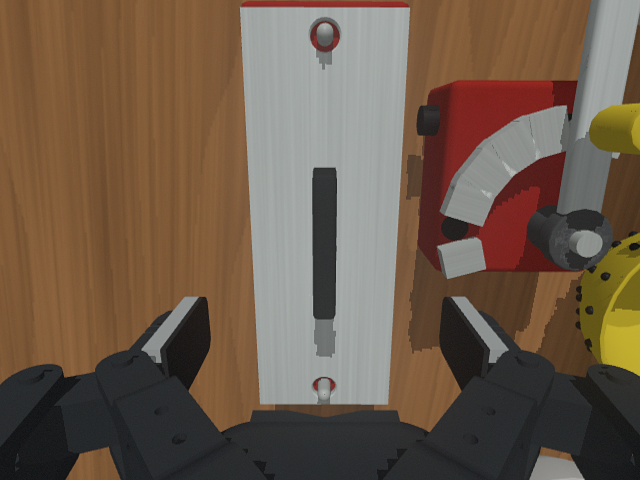

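```bash
python3 -c "
from h import *
print(rel([.4826,.0328,.098],.1075))"
python3 -m pendant '{"offset":[[0.002,0.2,-0.01],[0.002,0.4,-0.01],[0.002,0.5,-0.01],[0.002,0.5,-0.01],[0.002,0.5,-0.01]],"turn":[[0,0,0],[0,0,0],[0,0,0],[0,0,0],[0,0,0]]}'
python3 -m pendant '{"offset":[[0,0,0],[0,0,0],[0,0,0],[0,0,0],[0,0,0],[0,0,0]],"turn":[[0,0,0],[0,0,0],[0,0,0],[0,0,0],[0,0,0],[0,0,0]]}' 0 70
python3 -m pendant '{"offset":[[0,-0.1,0],[0,-0.2,0],[0,-0.35,0],[0,-0.5,0],[0,-0.5,0],[0,-0.5,0]],"turn":[[0,0,0],[0,0,0],[0,0,0],[0,0,0],[0,0,0],[0,0,0]]}'
python3 - <<'E'
from h import *
st()
print(rel([.4867,.34,.2],np.deg2rad(88.8)))
E
```

```text
(array([ 0.001,  0.501, -0.008]), array([0.002, 0.002, 0.001]))
clock: 9.8
position: [0.4837, 0.0325, 0.099]
ee_rot: [0.707, 0.039, -0.038, -0.705]
ft_force: [-0.0, -0.2, 0.2]
grip_width: 1.007
clock: 10.55
position: [0.4838, 0.0325, 0.0993]
ee_rot: [0.707, 0.039, -0.038, -0.705]
ft_force: [-1.6, 0.2, 5.4]
grip_width: 0.149
clock: 11.3
position: [0.4829, 0.0327, 0.1982]
ee_rot: [0.707, 0.039, -0.039, -0.705]
ft_force: [-0.3, 0.5, -3.4]
grip_width: 0.146
t 11.3 p [0.4829 0.0327 0.1982] xyaw 0.109 appr [ 0.    -0.002 -1.   ] f [-0.3  0.5 -3.4] w 0.146 q [-1.01  0.02  0.88  1.9  -0.01  1.23 -0.03]
(array([ 0.186, -0.013,  1.525]), array([ 0.002, -1.834, -0.002]))
```

```bash
python3 -m pendant '{"offset":[[0.03,0,0.2],[0.06,0,0.4],[0.09,0,0.6],[0.12,0,0.8],[0.12,0,1],[0.12,0,1],[0.12,0,1]],"turn":[[0,-0.15,0],[0,-0.3,0],[0,-0.5,0],[0,-0.7,0],[0,-0.9,0],[0,-0.9,0],[0,-0.9,0]]}'
python3 - <<'E'
from h import *
st()
print(rel([.4867,.34,.15],np.deg2rad(88.8)))
E
```

```text
clock: 12.18
position: [0.4846, 0.2332, 0.1963]
ee_rot: [0.65, 0.279, -0.281, -0.648]
ft_force: [0.3, -0.3, -2.7]
grip_width: 0.147
t 12.18 p [0.4846 0.2332 0.1963] xyaw 0.815 appr [-0.001 -0.004 -1.   ] f [ 0.3 -0.3 -2.7] w 0.147 q [-1.15  0.18  0.69  1.77 -0.12  1.24  0.39]
(array([0.397, 0.229, 0.359]), array([ 0.001, -0.936, -0.006]))
```

```bash
python3 -m pendant '{"offset":[[0.1,0.05,0.1],[0.2,0.1,0.2],[0.3,0.15,0.3],[0.4,0.2,0.36],[0.4,0.23,0.36],[0.4,0.23,0.36],[0.4,0.23,0.36]],"turn":[[0,-0.2,0],[0,-0.4,0],[0,-0.6,0],[0,-0.8,0],[0,-0.936,0],[0,-0.936,0],[0,-0.936,0]]}'
python3 - <<'E'
from h import *
st()
print(rel([.4867,.34,.04],np.deg2rad(88.8)))
o,im,d=snap('wrist','w3.png')
E
```

```text
clock: 13.05
position: [0.4875, 0.3395, 0.15]
ee_rot: [0.507, 0.492, -0.495, -0.505]
ft_force: [0.2, 0.2, -3.3]
grip_width: 0.146
t 13.05 p [0.4875 0.3395 0.15  ] xyaw 1.545 appr [-0.001 -0.004 -1.   ] f [ 0.2  0.2 -3.3] w 0.146 q [-1.11  0.35  0.53  1.67 -0.18  1.17  1.  ]
(array([0.005, 0.55 , 0.003]), array([-0.001, -0.006, -0.006]))
```

View pics/w3.png

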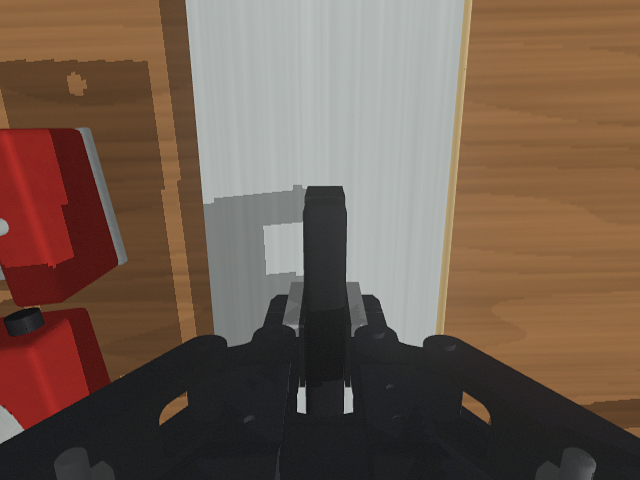

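```bash
python3 -m pendant '{"offset":[[0.005,0.2,0],[0.005,0.4,0],[0.005,0.5,0],[0.005,0.53,0],[0.005,0.545,0],[0.005,0.555,0],[0.005,0.555,0]],"turn":[[0,0,0],[0,0,0],[0,0,0],[0,0,0],[0,0,0],[0,0,0],[0,0,0]]}'
python3 - <<'E'
from h import *
st()
E
```

```text
clock: 13.98
position: [0.4877, 0.3407, 0.0399]
ee_rot: [0.507, 0.493, -0.495, -0.505]
ft_force: [-0.4, 0.5, -3.4]
grip_width: 0.148
t 13.97 p [0.4877 0.3407 0.0399] xyaw 1.546 appr [-0.    -0.003 -1.   ] f [-0.4  0.5 -3.4] w 0.148 q [-1.08  0.48  0.48  1.76 -0.26  0.97  1.06]
```

```bash
python3 -m pendant '{"offset":[[0,0.005,0],[0,0.01,0],[0,0.01,0]],"turn":[[0,0,0],[0,0,0],[0,0,0]]}'
python3 - <<'E'
from h import *
st()
E
```

```text
clock: 14.35
position: [0.488, 0.3409, 0.0393]
ee_rot: [0.507, 0.493, -0.494, -0.506]
ft_force: [-5.2, -3.9, 10.5]
grip_width: 0.147
t 14.35 p [0.488  0.3409 0.0393] xyaw 1.546 appr [ 0.    -0.002 -1.   ] f [-5.2 -3.9 10.5] w 0.147 q [-1.07  0.48  0.48  1.76 -0.26  0.97  1.06]
```

```bash
python3 -m pendant '{"offset":[[0,0,0],[0,0,0],[0,0,0],[0,0,0],[0,-0.25,0],[0,-0.5,0],[0,-0.8,0],[0,-0.9,0],[0,-0.9,0]],"turn":[[0,0,0],[0,0,0],[0,0,0],[0,0,0],[0,0,0],[0,0,0],[0,0,0],[0,0,0],[0,0,0]]}' 100
python3 - <<'E'
from h import *
st(); o,im,d=snap('wrist','w4.png'); P=cloud('wrist',o,d); z=P[...,2]
m=(z>.055)&(z<.072)&(abs(P[...,0]-.487)<.08)&(abs(P[...,1]-.34)<.05)
print('handle',cv2.minAreaRect(P[m][:,:2].astype(np.float32)),m.sum(),P[m][:,2].mean())
m=(z>.020)&(z<.032)&(abs(P[...,0]-.487)<.18)&(abs(P[...,1]-.34)<.07); print('cover z',np.percentile(z[m],[5,50,95]))
E
```

```text
clock: 15.48
position: [0.4887, 0.3418, 0.2208]
ee_rot: [0.507, 0.494, -0.493, -0.506]
ft_force: [-0.3, -1.0, -0.6]
grip_width: 1.002
t 15.47 p [0.4887 0.3418 0.2208] xyaw 1.546 appr [ 0.002 -0.    -1.   ] f [-0.3 -1.  -0.6] w 1.002 q [-1.13  0.29  0.55  1.58 -0.15  1.31  0.98]
handle ((0.488055557012558, 0.3411489725112915), (0.013739804737269878, 0.0893862247467041), 88.2790298461914) 1948 0.06301418687681103
cover z [0.02213203 0.02346117 0.02468055]
```

```bash
python3 -m pendant '{"offset":[[-0.3,0,0],[-0.6,0,0],[-0.9,0,0],[-1,0,0],[-1,0,0]],"turn":[[0,0,0],[0,0,0],[0,0,0],[0,0,0],[0,0,0]]}'
python3 -m pendant '{"offset":[[-0.3,0,0],[-0.6,0,0],[-0.9,0,0],[-1,0,0],[-1,0,0]],"turn":[[0,0,0],[0,0,0],[0,0,0],[0,0,0],[0,0,0]]}'
python3 -m pendant '{"offset":[[-0.3,0,0],[-0.6,0,0],[-0.9,0,0],[-1,0,0],[-1,0,0]],"turn":[[0,0,0],[0,0,0],[0,0,0],[0,0,0],[0,0,0]]}'
cat >> h.py <<'E'
def tins(name='top'):
    o,im,d=snap(name); P=cloud(name,o,d); z=P[...,2]
    hs=cv2.cvtColor(im,cv2.COLOR_RGB2HSV)
    m=((z>.063)&(z<.075)&(P[...,0]>.3)&(P[...,0]<.68)&(P[...,1]<-.17)&(P[...,1]>-.6)).astype(np.uint8)
    n,l,s,c=cv2.connectedComponentsWithStats(m)
    for i in range(1,n):
        if s[i,4]>150:
            q=P[l==i]; ce,r=cv2.minEnclosingCircle(q[:,:2].astype(np.float32)); print(name,'tin',np.round(ce,4),'r',round(r,4),'z',q[:,2].mean().round(4),'n',s[i,4],'px',c[i].round(0),'sat',int(hs[...,1][l==i].mean()))
E
python3 - <<'E'
from h import *
st(); tins('top'); tins('wrist'); snap('wrist','w5.png')
E
```

```text
clock: 16.15
position: [0.4826, 0.1405, 0.2186]
ee_rot: [0.507, 0.492, -0.494, -0.506]
ft_force: [0.0, 0.7, 0.4]
grip_width: 1.002
clock: 16.77
position: [0.4776, -0.059, 0.2187]
ee_rot: [0.507, 0.492, -0.494, -0.506]
ft_force: [-1.0, 1.8, 0.6]
grip_width: 0.995
clock: 17.4
position: [0.473, -0.2581, 0.2185]
ee_rot: [0.507, 0.491, -0.495, -0.507]
ft_force: [-0.3, 1.2, 0.2]
grip_width: 1.0
t 17.4 p [ 0.473  -0.2581  0.2185] xyaw 1.544 appr [-0.003 -0.004 -1.   ] f [-0.3  1.2  0.2] w 1.0 q [-0.49  0.22  1.04  1.75 -0.19  1.28  2.14]
top tin [ 0.6759 -0.5159] r 0.0272 z 0.0672 n 187 px [502. 214.] sat 102
top tin [ 0.5688 -0.346 ] r 0.0269 z 0.0701 n 185 px [432. 255.] sat 6
top tin [ 0.5493 -0.4769] r 0.0285 z 0.0669 n 413 px [489. 264.] sat 100
wrist tin [ 0.4027 -0.3154] r 0.0286 z 0.0684 n 4978 px [242. 124.] sat 7
wrist tin [ 0.4849 -0.3205] r 0.0287 z 0.0684 n 3987 px [244. 234.] sat 7
wrist tin [ 0.5509 -0.4744] r 0.0293 z 0.0645 n 3227 px [ 67. 312.] sat 92
wrist tin [ 0.5651 -0.3488] r 0.0287 z 0.0683 n 2126 px [227. 327.] sat 7
```

View pics/w5.png

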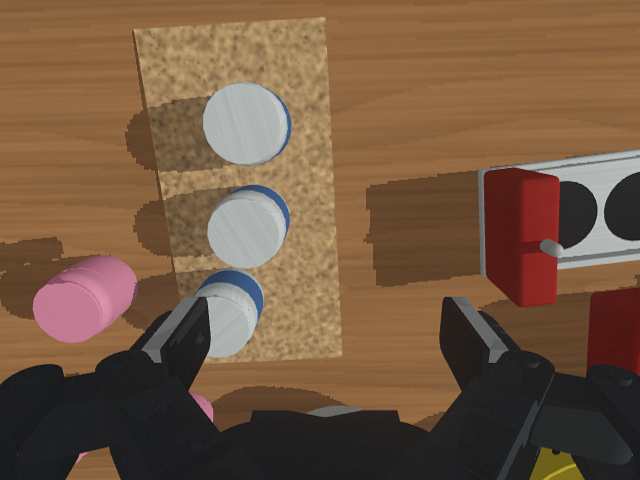

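Run:
```python
from h import *
print(rel([.4027,-.3154,.10],1.53)); print(rel([.4027,-.3154,.024],1.53))
```

```text
(array([-0.302,  0.595,  0.345]), array([-0.003,  0.022, -0.003]))
(array([-0.301,  0.975,  0.344]), array([-0.003,  0.022, -0.003]))
```

```bash
python3 -m pendant '{"offset":[[-0.15,0.15,0.17],[-0.3,0.35,0.344],[-0.301,0.5,0.344],[-0.301,0.6,0.344],[-0.301,0.8,0.344],[-0.301,0.975,0.344],[-0.301,0.975,0.344],[-0.301,0.975,0.344]],"turn":[[0,0.02,0],[0,0.02,0],[0,0.02,0],[0,0.02,0],[0,0.02,0],[0,0.02,0],[0,0.02,0],[0,0.02,0]]}'
python3 -m pendant '{"offset":[[0,0,0],[0,0,0],[0,0,0],[0,0,0],[0,0,0]],"turn":[[0,0,0],[0,0,0],[0,0,0],[0,0,0],[0,0,0]]}' 0 50
python3 - <<'E'
from h import *
st()
E
```

```text
clock: 18.55
position: [0.4037, -0.3149, 0.0253]
ee_rot: [0.51, 0.49, -0.491, -0.509]
ft_force: [0.5, -0.4, 0.1]
grip_width: 1.002
clock: 19.18
position: [0.405, -0.3151, 0.027]
ee_rot: [0.51, 0.49, -0.491, -0.508]
ft_force: [-2.1, 4.4, 14.1]
grip_width: 0.709
t 19.18 p [ 0.405  -0.3151  0.027 ] xyaw 1.533 appr [ 0.002 -0.002 -1.   ] f [-2.1  4.4 14.1] w 0.709 q [-0.2   0.44  0.92  2.   -0.45  0.91  2.48]
```

```bash
python3 -m pendant '{"offset":[[0,-0.2,0],[0,-0.4,0],[0.1,-0.6,-0.1],[0.3,-0.8,-0.2],[0.5,-0.8,-0.2],[0.7,-0.8,-0.2],[0.9,-0.8,-0.2],[1,-0.8,-0.2],[1,-0.8,-0.2]],"turn":[[0,0,0],[0,0,0],[0,0.1,0],[0,0.3,0],[0,0.5,0],[0,0.7,0],[0,0.9,0],[0,0.9,0],[0,0.9,0]]}'
python3 - <<'E'
from h import *
st();print(rel([.4749,.1044,.19],.1075))
E
```

```text
clock: 20.3
position: [0.4524, -0.1137, 0.1868]
ee_rot: [0.647, 0.286, -0.284, -0.647]
ft_force: [-0.2, -0.3, -1.8]
grip_width: 0.711
t 20.3 p [ 0.4524 -0.1137  0.1868] xyaw 0.83 appr [ 0.002  0.    -1.   ] f [-0.2 -0.3 -1.8] w 0.711 q [-0.99 -0.08  1.13  1.97  0.07  1.21  0.94]
(array([ 0.881, -0.015,  0.652]), array([0.001, 0.92 , 0.003]))
```

```bash
python3 -m pendant '{"offset":[[0.22,0,0.16],[0.44,0,0.32],[0.66,0,0.48],[0.8,0,0.6],[0.881,0,0.652],[0.881,0,0.652],[0.881,0,0.652]],"turn":[[0,0.2,0],[0,0.4,0],[0,0.6,0],[0,0.8,0],[0,0.92,0],[0,0.92,0],[0,0.92,0]]}'
python3 - <<'E'
from h import *
st();print(rel([.4749,.1044,.034],.1075)); o,im,d=snap('wrist','w6.png')
p=(.4826,.0328,.1075)
for X in [[0,-.072,.01],[0,0,.01],[0,.072,.01],[0,.123,.097],[0,-.123,.097]]: print(X,proj('wrist',W(p,X),o).round(0))
E
```

```text
clock: 21.18
position: [0.4751, 0.1028, 0.187]
ee_rot: [0.706, 0.039, -0.037, -0.706]
ft_force: [0.3, -0.5, -1.6]
grip_width: 0.708
t 21.18 p [0.4751 0.1028 0.187 ] xyaw 0.108 appr [ 0.002 -0.    -1.   ] f [ 0.3 -0.5 -1.6] w 0.708 q [-1.14  0.04  0.86  1.92 -0.03  1.2  -0.16]
(array([-0.002,  0.765,  0.008]), array([0.   , 0.001, 0.003]))
[0, -0.072, 0.01] [[323. 360.]]
[0, 0, 0.01] [[323. 289.]]
[0, 0.072, 0.01] [[323. 209.]]
[0, 0.123, 0.097] [[323. 154.]]
[0, -0.123, 0.097] [[323. 486.]]
```

View pics/w6.png

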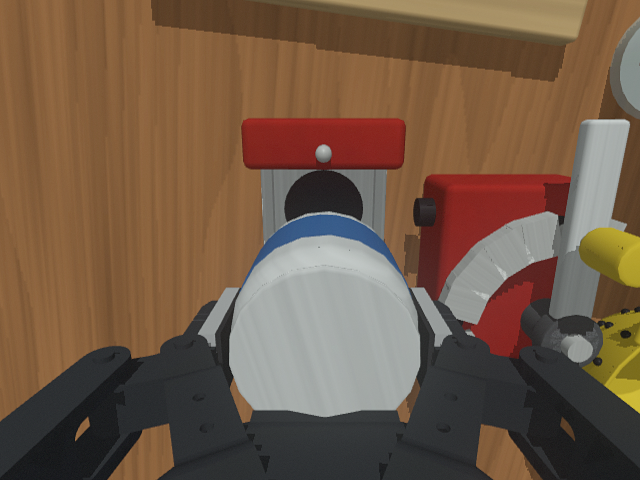

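```bash
python3 -m pendant '{"offset":[[0,0.2,0.008],[0,0.4,0.008],[0,0.6,0.008],[0,0.7,0.008],[0,0.745,0.008],[0,0.76,0.008],[0,0.77,0.008],[0,0.77,0.008]],"turn":[[0,0,0],[0,0,0],[0,0,0],[0,0,0],[0,0,0],[0,0,0],[0,0,0],[0,0,0]]}'
python3 - <<'E'
from h import *
st()
E
```

```text
clock: 22.22
position: [0.4756, 0.1046, 0.0335]
ee_rot: [-0.706, -0.039, 0.037, 0.706]
ft_force: [-0.1, 0.5, -2.6]
grip_width: 0.703
t 22.23 p [0.4756 0.1046 0.0335] xyaw 0.107 appr [ 0.003  0.001 -1.   ] f [-0.1  0.5 -2.6] w 0.703 q [-1.02  0.32  0.81  2.06 -0.3   0.88  0.06]
```

```bash
python3 -m pendant '{"offset":[[0,0.006,0],[0,0.012,0],[0,0.012,0]],"turn":[[0,0,0],[0,0,0],[0,0,0]]}'
python3 - <<'E'
from h import *
st()
E
```

```text
clock: 22.6
position: [0.4759, 0.1049, 0.033]
ee_rot: [-0.705, -0.039, 0.037, 0.707]
ft_force: [-11.6, -3.9, 29.6]
grip_width: 0.699
t 22.6 p [0.4759 0.1049 0.033 ] xyaw 0.107 appr [ 0.002  0.003 -1.   ] f [-11.6  -3.9  29.6] w 0.699 q [-1.02  0.32  0.81  2.06 -0.31  0.88  0.07]
```

```bash
python3 -m pendant '{"offset":[[0,0,0],[0,0,0],[0,0,0],[0,-0.2,0],[0,-0.5,0],[0,-0.8,0],[0,-0.9,0],[0,-0.9,-0.3],[0,-0.9,-0.6],[0,-0.9,-0.9],[0,-0.9,-1],[0,-0.9,-1]],"turn":[[0,0,0],[0,0,0],[0,0,0],[0,0,0],[0,0,0],[0,0,0],[0,0,0],[0,0,0],[0,0,0],[0,0,0],[0,0,0],[0,0,0]]}' 100
python3 - <<'E'
from h import *
st(); o,im,d=snap('wrist'); P=cloud('wrist',o,d); z=P[...,2]
m=(z>.068)&(z<.079)&(np.hypot(P[...,0]-.475,P[...,1]-.1044)<.045); hs=cv2.cvtColor(im,cv2.COLOR_RGB2HSV)
m&=hs[...,1]<40
print('placed',cv2.minEnclosingCircle(P[m][:,:2].astype(np.float32)) if m.any() else None,m.sum(),z[m].mean())
tins('top'); print(rel([.4849,-.3205,.22],1.2),rel([.478,-.26,.22],1.2))
E
```

```text
clock: 24.1
position: [0.4967, -0.0962, 0.2123]
ee_rot: [-0.705, -0.037, 0.036, 0.707]
ft_force: [-0.5, 0.5, 0.6]
grip_width: 1.002
t 24.1 p [ 0.4967 -0.0962  0.2123] xyaw 0.104 appr [ 0.002  0.002 -1.   ] f [-0.5  0.5  0.6] w 1.002 q [-0.94  0.1   1.13  1.84 -0.1   1.26  0.32]
placed None 0 nan
top tin [ 0.676  -0.5161] r 0.0275 z 0.067 n 184 px [502. 214.] sat 102
top tin [ 0.564  -0.3517] r 0.0295 z 0.0703 n 438 px [437. 259.] sat 4
top tin [ 0.5489 -0.4764] r 0.0289 z 0.067 n 422 px [489. 264.] sat 95
top tin [ 0.4829 -0.3218] r 0.0288 z 0.0704 n 452 px [426. 293.] sat 5
(array([-0.182, -0.042, -1.122]), array([-0.002, -1.39 ,  0.004])) (array([-0.184, -0.041, -0.817]), array([-0.002, -1.39 ,  0.004]))<stdin>:5: RuntimeWarning: Mean of empty slice.
  ret = ret.dtype.type(ret / rcount)
```

```bash
python3 -m pendant '{"offset":[[-0.05,0,-0.25],[-0.1,0,-0.5],[-0.15,0,-0.75],[-0.182,0,-1],[-0.182,0,-1],[-0.182,0,-1]],"turn":[[0,-0.2,0],[0,-0.4,0],[0,-0.6,0],[0,-0.8,0],[0,-0.92,0],[0,-0.92,0]]}'
python3 - <<'E'
from h import *
st(); tins('wrist'); print(rel([.4847,-.3208,.024],.83))
E
```

```text
clock: 24.95
position: [0.4825, -0.2957, 0.2113]
ee_rot: [-0.646, -0.286, 0.284, 0.648]
ft_force: [0.3, 0.5, 1.0]
grip_width: 0.999
t 24.95 p [ 0.4825 -0.2957  0.2113] xyaw 0.83 appr [ 0.001  0.003 -1.   ] f [0.3 0.5 1. ] w 0.999 q [-0.37  0.32  1.02  1.69 -0.29  1.29  1.55]
wrist tin [ 0.4848 -0.3206] r 0.0286 z 0.0684 n 4109 px [301. 243.] sat 7
wrist tin [ 0.5651 -0.3498] r 0.0288 z 0.0684 n 3373 px [342. 335.] sat 7
wrist tin [ 0.5488 -0.4726] r 0.0279 z 0.0645 n 2115 px [226. 404.] sat 97
(array([-0.093,  0.936, -0.096]), array([-0.002, -0.001,  0.005]))
```

```bash
python3 -m pendant '{"offset":[[-0.09,0.2,-0.096],[-0.093,0.45,-0.096],[-0.093,0.7,-0.096],[-0.093,0.88,-0.096],[-0.093,0.94,-0.096],[-0.093,0.94,-0.096]],"turn":[[0,0,0],[0,0,0],[0,0,0],[0,0,0],[0,0,0],[0,0,0]]}'
python3 -m pendant '{"offset":[[0,0,0],[0,0,0],[0,0,0],[0,0,0],[0,0,0]],"turn":[[0,0,0],[0,0,0],[0,0,0],[0,0,0],[0,0,0]]}' 0 50
python3 -m pendant '{"offset":[[0,-0.2,0],[0,-0.4,0],[0.1,-0.6,0.1],[0.3,-0.8,0.3],[0.5,-0.82,0.5],[0.7,-0.82,0.7],[0.9,-0.82,0.9],[0.95,-0.82,0.95],[0.95,-0.82,0.95]],"turn":[[0,0,0],[0,0,0],[0,0.1,0],[0,0.3,0],[0,0.5,0],[0,0.7,0],[0,0.9,0],[0,0.92,0],[0,0.92,0]]}'
python3 - <<'E'
from h import *
st();print(rel([.4826,.0328,.19],.1075)); print(rel([.4826,.0328,.034],.1075))
E
```

```text
clock: 25.75
position: [0.4854, -0.3198, 0.0236]
ee_rot: [-0.646, -0.286, 0.284, 0.648]
ft_force: [-0.1, -0.4, 0.8]
grip_width: 0.998
clock: 26.38
position: [0.4866, -0.32, 0.0257]
ee_rot: [-0.646, -0.287, 0.283, 0.648]
ft_force: [-2.6, 3.0, 10.7]
grip_width: 0.715
clock: 27.5
position: [0.4739, -0.048, 0.1909]
ee_rot: [-0.703, -0.041, 0.038, 0.709]
ft_force: [0.3, -0.9, -3.3]
grip_width: 0.709
t 27.5 p [ 0.4739 -0.048   0.1909] xyaw 0.112 appr [ 0.004  0.008 -1.   ] f [ 0.3 -0.9 -3.3] w 0.709 q [-1.21 -0.04  1.23  1.94  0.03  1.21  0.12]
(array([0.088, 0.008, 0.397]), array([-0.009,  0.005,  0.007]))
(array([0.084, 0.788, 0.391]), array([-0.009,  0.005,  0.007]))
```

```bash
python3 -m pendant '{"offset":[[0.04,0,0.2],[0.084,0.05,0.391],[0.084,0.3,0.391],[0.084,0.5,0.391],[0.084,0.7,0.391],[0.084,0.77,0.391],[0.084,0.785,0.391],[0.084,0.785,0.391]],"turn":[[-0.009,0.005,0],[-0.009,0.005,0],[-0.009,0.005,0],[-0.009,0.005,0],[-0.009,0.005,0],[-0.009,0.005,0],[-0.009,0.005,0],[-0.009,0.005,0]]}'
python3 -c "
from h import *
st()"
```

```text
clock: 28.5
position: [0.4835, 0.0328, 0.0358]
ee_rot: [-0.706, -0.04, 0.036, 0.706]
ft_force: [-0.2, -0.2, -2.7]
grip_width: 0.708
t 28.5 p [0.4835 0.0328 0.0358] xyaw 0.108 appr [ 0.007  0.001 -1.   ] f [-0.2 -0.2 -2.7] w 0.708 q [-1.04  0.38  1.01  2.07 -0.41  0.9   0.31]
```

```bash
python3 -m pendant '{"offset":[[0,0.005,0],[0,0.01,0],[0,0.01,0]],"turn":[[0,0,0],[0,0,0],[0,0,0]]}'
python3 -c "
from h import *
st()"
```

```text
clock: 28.88
position: [0.4837, 0.033, 0.0341]
ee_rot: [-0.706, -0.041, 0.035, 0.707]
ft_force: [0.2, -0.7, -2.5]
grip_width: 0.714
t 28.88 p [0.4837 0.033  0.0341] xyaw 0.108 appr [ 0.007  0.002 -1.   ] f [ 0.2 -0.7 -2.5] w 0.714 q [-1.04  0.38  1.01  2.07 -0.42  0.89  0.32]
```

```bash
python3 -m pendant '{"offset":[[0,0.004,0],[0,0.009,0],[0,0.009,0]],"turn":[[0,0,0],[0,0,0],[0,0,0]]}'
python3 -c "
from h import *
st()"
```

```text
clock: 29.25
position: [0.4836, 0.033, 0.0321]
ee_rot: [-0.706, -0.041, 0.036, 0.707]
ft_force: [-0.1, 0.3, -1.7]
grip_width: 0.718
t 29.25 p [0.4836 0.033  0.0321] xyaw 0.108 appr [ 0.007  0.002 -1.   ] f [-0.1  0.3 -1.7] w 0.718 q [-1.03  0.39  1.    2.07 -0.42  0.89  0.32]
```

```bash
python3 -m pendant '{"offset":[[0,0.004,0],[0,0.004,0]],"turn":[[0,0,0],[0,0,0]]}'
python3 -m pendant '{"offset":[[0,0,0],[0,0,0],[0,0,0],[0,-0.2,0],[0,-0.5,0],[0,-0.8,0],[0,-0.9,0],[0,-0.9,-0.3],[0,-0.9,-0.6],[0,-0.9,-0.9],[0,-0.9,-1],[0,-0.9,-1]],"turn":[[0,0,0],[0,0,0],[0,0,0],[0,0,0],[0,0,0],[0,0,0],[0,0,0],[0,0,0],[0,0,0],[0,0,0],[0,0,0],[0,0,0]]}' 100
python3 - <<'E'
from h import *
st(); tins('top'); tins('wrist'); print(rel([.5651,-.3498,.21],.8))
o,im,d=snap('wrist','w7.png')
E
```

```text
clock: 29.5
position: [0.4837, 0.033, 0.0317]
ee_rot: [-0.705, -0.041, 0.036, 0.707]
ft_force: [-3.1, 0.7, 6.4]
grip_width: 0.706
clock: 31.0
position: [0.5033, -0.1688, 0.2113]
ee_rot: [-0.706, -0.039, 0.034, 0.706]
ft_force: [0.8, 0.6, -0.0]
grip_width: 0.999
t 31.0 p [ 0.5033 -0.1688  0.2113] xyaw 0.103 appr [ 0.006  0.001 -1.   ] f [ 0.8  0.6 -0. ] w 0.999 q [-0.83  0.27  1.25  1.79 -0.27  1.27  0.6 ]
top tin [ 0.6768 -0.5152] r 0.0269 z 0.067 n 183 px [502. 214.] sat 102
top tin [ 0.5652 -0.3529] r 0.0291 z 0.0702 n 298 px [439. 257.] sat 6
top tin [ 0.5483 -0.4767] r 0.0289 z 0.0669 n 420 px [489. 264.] sat 95
wrist tin [ 0.5626 -0.3332] r 0.0223 z 0.0678 n 442 px [369. 406.] sat 7
(array([ 0.205,  0.006, -0.948]), array([ 0.001, -0.882,  0.009]))
```

View pics/w7.png

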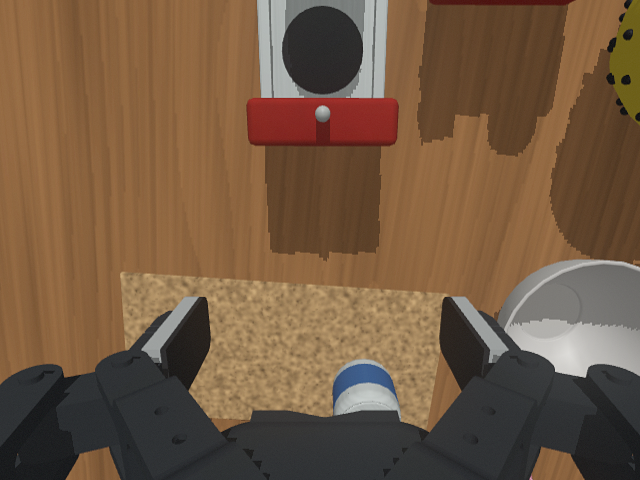

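```bash
python3 -m pendant '{"offset":[[0.05,0,-0.25],[0.1,0,-0.5],[0.15,0,-0.75],[0.205,0,-0.9],[0.205,0,-0.9],[0.205,0,-0.9]],"turn":[[0,-0.2,0],[0,-0.4,0],[0,-0.6,0],[0,-0.8,0],[0,-0.88,0.008],[0,-0.88,0.008]]}'
python3 - <<'E'
from h import *
st(); tins('wrist'); print(rel([.5651,-.3498,.024],.8))
E
```

```text
clock: 31.9
position: [0.5653, -0.3379, 0.2113]
ee_rot: [0.651, 0.276, -0.275, -0.651]
ft_force: [-0.7, -0.1, 1.0]
grip_width: 1.004
t 31.9 p [ 0.5653 -0.3379  0.2113] xyaw 0.802 appr [ 0.002  0.001 -1.   ] f [-0.7 -0.1  1. ] w 1.004 q [-0.15  0.55  0.91  1.43 -0.43  1.37  1.57]
wrist tin [ 0.5653 -0.3503] r 0.0288 z 0.0684 n 4233 px [312. 230.] sat 7
wrist tin [ 0.6705 -0.2583] r 0.0299 z 0.0636 n 225 px [490. 241.] sat 8
wrist tin [ 0.5507 -0.4748] r 0.0286 z 0.0645 n 1221 px [198. 309.] sat 95
(array([-0.046,  0.937, -0.041]), array([0.001, 0.001, 0.002]))
```

```bash
python3 -m pendant '{"offset":[[-0.046,0.2,-0.043],[-0.046,0.45,-0.043],[-0.046,0.7,-0.043],[-0.046,0.88,-0.043],[-0.046,0.93,-0.043],[-0.046,0.93,-0.043]],"turn":[[0,0,0],[0,0,0],[0,0,0],[0,0,0],[0,0,0],[0,0,0]]}'
python3 -m pendant '{"offset":[[0,0,0],[0,0,0],[0,0,0],[0,0,0],[0,0,0]],"turn":[[0,0,0],[0,0,0],[0,0,0],[0,0,0],[0,0,0]]}' 0 50
python3 -m pendant '{"offset":[[0,-0.2,0],[0,-0.4,0],[0.1,-0.6,0.1],[0.3,-0.8,0.3],[0.5,-0.82,0.5],[0.65,-0.82,0.7],[0.75,-0.82,0.9],[0.75,-0.82,1],[0.75,-0.82,1]],"turn":[[0,0,0],[0,0,0],[0,0.1,0],[0,0.3,0],[0,0.5,0],[0,0.7,0],[0,0.88,0],[0,0.88,0],[0,0.88,0]]}'
python3 - <<'E'
from h import *
st();print(rel([.4903,-.0388,.19],.1075)); print(rel([.4903,-.0388,.035],.1075))
E
```

```text
clock: 32.7
position: [0.5659, -0.3497, 0.0261]
ee_rot: [0.651, 0.277, -0.275, -0.651]
ft_force: [0.3, -0.2, 0.5]
grip_width: 0.999
clock: 33.33
position: [0.567, -0.3503, 0.0286]
ee_rot: [0.652, 0.277, -0.274, -0.65]
ft_force: [-0.9, 1.7, 8.9]
grip_width: 0.708
clock: 34.45
position: [0.5265, -0.1017, 0.1925]
ee_rot: [-0.705, -0.042, 0.038, 0.707]
ft_force: [-0.6, -0.7, -2.3]
grip_width: 0.707
t 34.45 p [ 0.5265 -0.1017  0.1925] xyaw 0.113 appr [ 0.005  0.002 -1.   ] f [-0.6 -0.7 -2.3] w 0.707 q [-0.92  0.32  1.22  1.8  -0.32  1.24  0.51]
(array([-0.144,  0.012,  0.333]), array([-0.002,  0.006,  0.007]))
(array([-0.149,  0.787,  0.332]), array([-0.002,  0.006,  0.007]))
```

```bash
python3 -m pendant '{"offset":[[-0.07,0,0.16],[-0.146,0.02,0.333],[-0.149,0.3,0.333],[-0.149,0.5,0.333],[-0.149,0.7,0.333],[-0.149,0.77,0.333],[-0.149,0.79,0.333],[-0.149,0.79,0.333]],"turn":[[0,0.006,0.007],[0,0.006,0.007],[0,0.006,0.007],[0,0.006,0.007],[0,0.006,0.007],[0,0.006,0.007],[0,0.006,0.007],[0,0.006,0.007]]}'
python3 -c "
from h import *
st()"
```

```text
clock: 35.45
position: [0.4912, -0.0389, 0.0356]
ee_rot: [-0.706, -0.039, 0.037, 0.707]
ft_force: [1.0, 0.2, -2.9]
grip_width: 0.708
t 35.45 p [ 0.4912 -0.0389  0.0356] xyaw 0.107 appr [ 0.002  0.001 -1.   ] f [ 1.   0.2 -2.9] w 0.708 q [-0.91  0.43  1.05  2.05 -0.47  0.92  0.51]
```

```bash
python3 -m pendant '{"offset":[[0,0.005,0],[0,0.007,0]],"turn":[[0,0,0],[0,0,0]]}'
python3 -m pendant '{"offset":[[0,0,0],[0,0,0],[0,0,0],[0,-0.2,0],[0,-0.5,0],[0,-0.8,0],[0,-1,0],[-0.1,-1,0.2],[-0.2,-1,0.4],[-0.2,-1,0.5],[-0.2,-1,0.5]],"turn":[[0,0,0],[0,0,0],[0,0,0],[0,0,0],[0,0,0],[0,0,0],[0,0,0],[0,0,0],[0,0,0],[0,0,0],[0,0,0]]}' 100
python3 - <<'E'
from h import *
st(); o,im,d=snap('wrist','w8.png'); P=cloud('wrist',o,d); z=P[...,2]
p=(.4826,.0328,.1075); hs=cv2.cvtColor(im,cv2.COLOR_RGB2HSV)
for y in (-.072,0,.072):
    c=W(p,[0,y,.076]); m=(z>.069)&(z<.079)&(np.hypot(P[...,0]-c[0],P[...,1]-c[1])<.036)&(hs[...,1]<40)
    if m.any(): print(y,c.round(4),cv2.minEnclosingCircle(P[m][:,:2].astype(np.float32)),m.sum(),np.percentile(z[m],[5,50,95]))
print(rel([.488,.3411,.22],1.546))
E
```

```text
clock: 35.7
position: [0.4918, -0.0387, 0.0349]
ee_rot: [-0.705, -0.039, 0.037, 0.707]
ft_force: [-0.1, 0.1, -3.6]
grip_width: 0.706
clock: 37.08
position: [0.4407, 0.0565, 0.2348]
ee_rot: [-0.706, -0.04, 0.037, 0.707]
ft_force: [-0.3, -1.1, 1.0]
grip_width: 1.001
t 37.08 p [0.4407 0.0565 0.2348] xyaw 0.109 appr [ 0.003  0.002 -1.   ] f [-0.3 -1.1  1. ] w 1.001 q [-1.35 -0.26  0.99  1.95  0.22  1.34 -0.31]
-0.072 [ 0.4903 -0.0388  0.076 ] ((0.49182066321372986, -0.03701406344771385), 0.028801018372178078) 3050 [0.07333154 0.07448161 0.07559142]
0 [0.4826 0.0328 0.076 ] ((0.4841430187225342, 0.034457579255104065), 0.028769660741090775) 3608 [0.07330946 0.07443594 0.07558034]
0.072 [0.4749 0.1044 0.076 ] ((0.4761344790458679, 0.1078423485159874), 0.02854495868086815) 4377 [0.07323322 0.07444333 0.07561527]
(array([0.386, 0.076, 1.396]), array([ 0.002, -1.832,  0.004]))
```

View pics/w8.png

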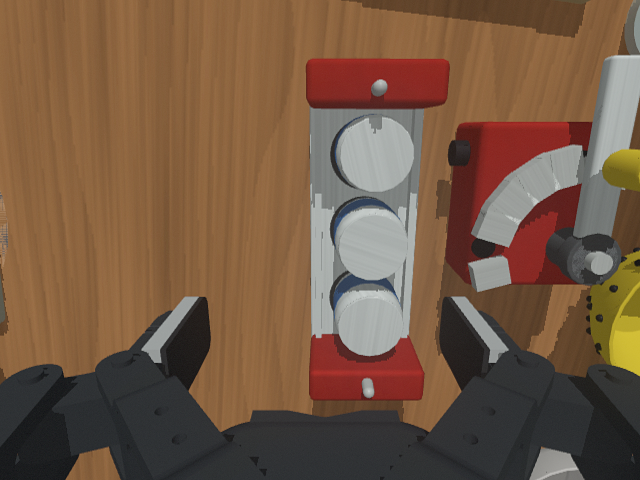

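```bash
python3 -m pendant '{"offset":[[0.07,0,0.25],[0.14,0,0.5],[0.21,0,0.75],[0.28,0,1],[0.28,0,1],[0.28,0,1]],"turn":[[0,-0.2,0],[0,-0.4,0],[0,-0.6,0],[0,-0.8,0],[0,-0.95,0],[0,-0.95,0]]}'
python3 - <<'E'
from h import *
st(); print(rel([.488,.3411,.22],1.546))
E
```

```text
clock: 37.88
position: [0.4768, 0.2583, 0.235]
ee_rot: [0.646, 0.293, -0.29, -0.643]
ft_force: [0.4, -0.1, -0.3]
grip_width: 1.001
t 37.88 p [0.4768 0.2583 0.235 ] xyaw 0.85 appr [ 0.004 -0.002 -1.   ] f [ 0.4 -0.1 -0.3] w 1.001 q [-1.52  0.22  1.08  1.72 -0.2   1.32  0.45]
(array([0.348, 0.074, 0.231]), array([ 0.006, -0.886, -0.   ]))
```

```bash
python3 -m pendant '{"offset":[[0.1,0.07,0.06],[0.2,0.07,0.12],[0.3,0.07,0.2],[0.35,0.074,0.231],[0.35,0.074,0.231],[0.35,0.074,0.231]],"turn":[[0,-0.2,0],[0,-0.4,0],[0,-0.6,0],[0,-0.8,0],[0.005,-0.886,0],[0.005,-0.886,0]]}'
python3 - <<'E'
from h import *
st(); o,im,d=snap('wrist','w9.png'); P=cloud('wrist',o,d); z=P[...,2]
m=(z>.055)&(z<.072)&(abs(P[...,0]-.487)<.08)&(abs(P[...,1]-.34)<.05)
c=cv2.minAreaRect(P[m][:,:2].astype(np.float32)); print('handle',c,m.sum()); print(rel([*c[0],.0395],np.deg2rad(c[2])))
E
```

```text
clock: 38.62
position: [0.4895, 0.3398, 0.2207]
ee_rot: [0.508, 0.493, -0.492, -0.507]
ft_force: [0.3, -0.5, -0.7]
grip_width: 0.999
t 38.62 p [0.4895 0.3398 0.2207] xyaw 1.54 appr [ 0.002 -0.    -1.   ] f [ 0.3 -0.5 -0.7] w 0.999 q [-1.37  0.36  0.87  1.6  -0.28  1.32  1.08]
handle ((0.4878617525100708, 0.34063562750816345), (0.013543494045734406, 0.08898352086544037), 88.73587799072266) 1926
(array([0.003, 0.906, 0.009]), array([ 0.002, -0.011, -0.   ]))
```

```bash
python3 -m pendant '{"offset":[[0.003,0.25,0.009],[0.003,0.5,0.009],[0.003,0.75,0.009],[0.003,0.88,0.009],[0.003,0.906,0.009],[0.003,0.906,0.009]],"turn":[[0,-0.011,0],[0,-0.011,0],[0,-0.011,0],[0,-0.011,0],[0,-0.011,0],[0,-0.011,0]]}'
python3 -m pendant '{"offset":[[0,0,0],[0,0,0],[0,0,0],[0,0,0],[0,0,0],[0,0,0]],"turn":[[0,0,0],[0,0,0],[0,0,0],[0,0,0],[0,0,0],[0,0,0]]}' 0 70
python3 -c "
from h import *
st()"
python3 -m pendant '{"offset":[[0,-0.1,0],[0,-0.3,0],[0,-0.5,0],[0,-0.7,0],[0,-0.85,0],[0,-0.85,0]],"turn":[[0,0,0],[0,0,0],[0,0,0],[0,0,0],[0,0,0],[0,0,0]]}'
python3 - <<'E'
from h import *
st();print(rel([.4826,.0328,.2],.1075))
E
```

```text
clock: 39.42
position: [0.4885, 0.3405, 0.0405]
ee_rot: [0.507, 0.495, -0.493, -0.505]
ft_force: [0.6, 0.7, 1.2]
grip_width: 1.0
clock: 40.17
position: [0.4886, 0.3407, 0.0409]
ee_rot: [0.506, 0.495, -0.493, -0.505]
ft_force: [-1.5, -0.3, 6.1]
grip_width: 0.149
t 40.17 p [0.4886 0.3407 0.0409] xyaw 1.547 appr [ 0.003  0.001 -1.   ] f [-1.5 -0.3  6.1] w 0.149 q [-1.28  0.55  0.76  1.77 -0.44  1.    1.2 ]
clock: 40.92
position: [0.4891, 0.3408, 0.2135]
ee_rot: [0.507, 0.496, -0.492, -0.506]
ft_force: [0.4, 1.0, -4.3]
grip_width: 0.15
t 40.92 p [0.4891 0.3408 0.2135] xyaw 1.547 appr [ 0.006  0.004 -1.   ] f [ 0.4  1.  -4.3] w 0.15 q [-1.38  0.36  0.88  1.61 -0.28  1.3   1.09]
(array([-1.54 ,  0.062, -0.004]), array([0.002, 1.832, 0.009]))
```

```bash
python3 -m pendant '{"offset":[[-0.2,0,0],[-0.4,0,0],[-0.6,0,0],[-0.75,0,0],[-0.75,0,0],[-0.75,0,0]],"turn":[[0,0.18,0],[0,0.36,0],[0,0.54,0],[0,0.72,0],[0,0.9,0],[0,0.9,0]]}'
python3 - <<'E'
from h import *
st();print(rel([.4838,.0325,.2],.108))
E
```

```text
clock: 41.68
position: [0.4848, 0.1905, 0.2121]
ee_rot: [-0.645, -0.29, 0.287, 0.646]
ft_force: [-0.4, 0.3, -3.2]
grip_width: 0.146
t 41.67 p [0.4848 0.1905 0.2121] xyaw 0.84 appr [ 0.004  0.003 -1.   ] f [-0.4  0.3 -3.2] w 0.146 q [-1.46  0.16  1.11  1.81 -0.16  1.26  0.53]
(array([-0.592,  0.058, -0.524]), array([-0.001,  0.932,  0.007]))
```

```bash
python3 -m pendant '{"offset":[[-0.15,0.02,-0.13],[-0.3,0.04,-0.26],[-0.45,0.05,-0.39],[-0.592,0.058,-0.524],[-0.592,0.058,-0.524],[-0.592,0.058,-0.524],[-0.592,0.058,-0.524]],"turn":[[0,0.2,0],[0,0.4,0],[0,0.6,0],[0,0.8,0],[0,0.932,0.007],[0,0.932,0.007],[0,0.932,0.007]]}'
python3 - <<'E'
from h import *
st();print(rel([.4838,.0325,.125],.108))
E
```

```text
clock: 42.55
position: [0.4838, 0.033, 0.1998]
ee_rot: [-0.706, -0.04, 0.04, 0.706]
ft_force: [-0.6, -0.4, -3.5]
grip_width: 0.147
t 42.55 p [0.4838 0.033  0.1998] xyaw 0.113 appr [-0.001  0.    -1.   ] f [-0.6 -0.4 -3.5] w 0.147 q [-1.39  0.01  1.27  1.91 -0.01  1.23 -0.  ]
(array([ 0.   ,  0.374, -0.003]), array([-0.   ,  0.007, -0.001]))
```

```bash
python3 -m pendant '{"offset":[[0,0.15,-0.003],[0,0.25,-0.003],[0,0.35,-0.003],[0,0.374,-0.003],[0,0.374,-0.003]],"turn":[[0,0.007,0],[0,0.007,0],[0,0.007,0],[0,0.007,0],[0,0.007,0]]}'
python3 - <<'E'
from h import *
st(); o,im,d=snap('wrist'); c=cv2.resize(im[:,:,::-1][0:200,220:420],None,fx=3,fy=3,interpolation=cv2.INTER_CUBIC); cv2.imwrite('pics/w10.png',c)
p=(.4826,.0328,.1075); print(proj('wrist',W(p,[0,.123,.097]),o))
E
```

```text
clock: 43.18
position: [0.4839, 0.0326, 0.1252]
ee_rot: [0.706, 0.038, -0.039, -0.706]
ft_force: [0.6, 0.8, -2.9]
grip_width: 0.149
t 43.17 p [0.4839 0.0326 0.1252] xyaw 0.109 appr [-0.001 -0.    -1.   ] f [ 0.6  0.8 -2.9] w 0.149 q [-1.25  0.23  1.21  2.   -0.24  1.08  0.18]
[[320.5328844 -23.3108316]]
```

View pics/w10.png

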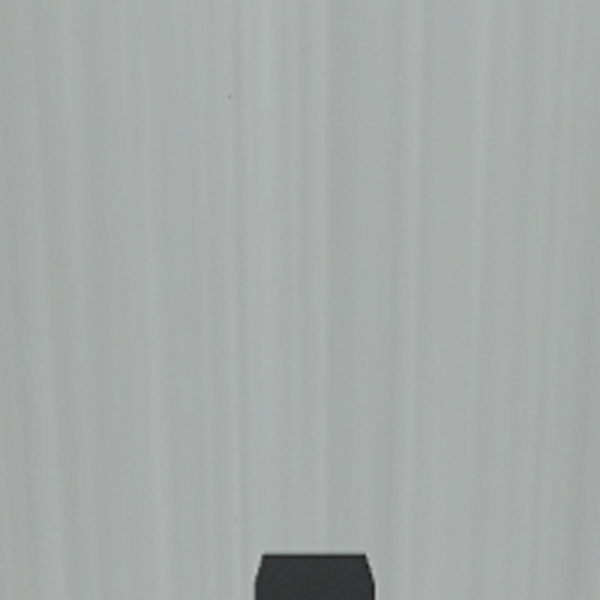

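```bash
python3 -m pendant '{"offset":[[0,0.03,0],[0,0.05,0],[0,0.07,0],[0,0.07,0]],"turn":[[0,0,0],[0,0,0],[0,0,0],[0,0,0]]}'
python3 -c "
from h import *
st()"
python3 -m pendant '{"offset":[[0,0.02,0],[0,0.04,0],[0,0.05,0],[0,0.05,0]],"turn":[[0,0,0],[0,0,0],[0,0,0],[0,0,0]]}'
python3 -c "
from h import *
st()"
```

```text
clock: 43.72
position: [0.4839, 0.0325, 0.1113]
ee_rot: [0.706, 0.038, -0.039, -0.706]
ft_force: [0.2, -0.7, -3.1]
grip_width: 0.153
t 43.73 p [0.4839 0.0325 0.1113] xyaw 0.109 appr [-0.001 -0.    -1.   ] f [ 0.2 -0.7 -3.1] w 0.153 q [-1.21  0.26  1.19  2.01 -0.27  1.05  0.21]
clock: 44.22
position: [0.4839, 0.0324, 0.1012]
ee_rot: [0.706, 0.038, -0.039, -0.706]
ft_force: [0.3, -0.1, -3.7]
grip_width: 0.152
t 44.23 p [0.4839 0.0324 0.1012] xyaw 0.109 appr [-0.001 -0.001 -1.   ] f [ 0.3 -0.1 -3.7] w 0.152 q [-1.19  0.28  1.17  2.02 -0.3   1.03  0.23]
```

Pins entered freely. Last millimetre, release, and retreat.

```bash
python3 -m pendant '{"offset":[[0,0.005,0],[0,0.007,0]],"turn":[[0,0,0],[0,0,0]]}'
python3 -c "
from h import *
st()"
python3 -m pendant '{"offset":[[0,0,0],[0,0,0],[0,0,0],[0,0,0],[0,-0.2,0],[0,-0.4,0],[0,-0.6,0],[0,-0.6,0]],"turn":[[0,0,0],[0,0,0],[0,0,0],[0,0,0],[0,0,0],[0,0,0],[0,0,0],[0,0,0]]}' 100
python3 - <<'E'
from h import *
st(); o,im,d=snap('wrist','w11.png'); P=cloud('wrist',o,d); z=P[...,2]; p=(.4826,.0328,.1075)
c,s=np.cos(p[2]),np.sin(p[2]); X=P[...,0]-p[0];Y=P[...,1]-p[1]; lx=c*X+s*Y; ly=-s*X+c*Y
for (a,b) in [(-.04,-.1),(.04,-.1),(-.04,.1),(.04,.1),(-.03,0),(.03,0)]:
    m=(abs(lx-a)<.006)&(abs(ly-b)<.015); print(a,b,m.sum(),np.median(z[m]).round(4) if m.any() else '')
m=(z>.118)&(z<.130)&(abs(lx)<.04)&(abs(ly)<.08); print('handle',cv2.minAreaRect(P[m][:,:2].astype(np.float32)),z[m].mean())
print(rel([.6385,.1195,.2],p[2]))
E
```

```text
clock: 44.48
position: [0.4841, 0.0324, 0.1008]
ee_rot: [-0.706, -0.038, 0.039, 0.706]
ft_force: [-9.7, -0.8, 20.0]
grip_width: 0.15
t 44.48 p [0.4841 0.0324 0.1008] xyaw 0.109 appr [-0.001  0.    -1.   ] f [-9.7 -0.8 20. ] w 0.15 q [-1.19  0.28  1.17  2.02 -0.3   1.03  0.23]
clock: 45.48
position: [0.4857, 0.0327, 0.223]
ee_rot: [-0.704, -0.039, 0.038, 0.708]
ft_force: [0.1, 0.3, -0.2]
grip_width: 0.998
t 45.48 p [0.4857 0.0327 0.223 ] xyaw 0.109 appr [ 0.002  0.005 -1.   ] f [ 0.1  0.3 -0.2] w 0.998 q [-1.44 -0.06  1.28  1.87  0.05  1.28 -0.07]
-0.04 -0.1 488 0.0836
0.04 -0.1 483 0.0834
-0.04 0.1 846 0.0835
0.04 0.1 841 0.0834
-0.03 0 1495 0.3012
0.03 0 866 0.0838
handle ((0.4846801459789276, 0.033226378262043), (0.013951539993286133, 0.08938289433717728), 5.975943088531494) 0.12309972743549757
(array([0.812, 0.109, 0.345]), array([-0.005,  0.003,  0.001]))
```

View pics/w11.png

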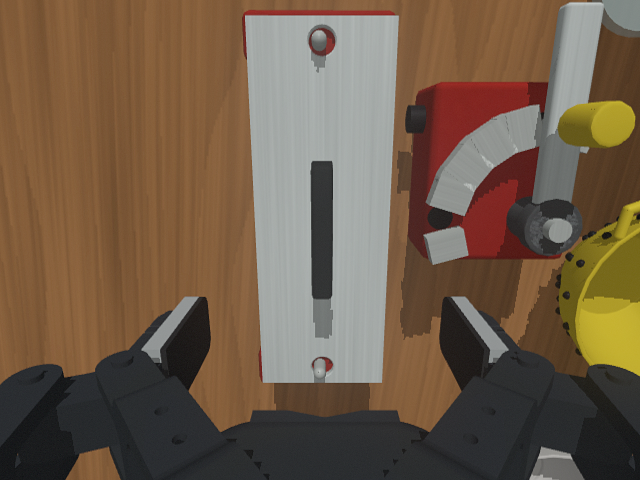

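```bash
python3 -m pendant '{"offset":[[0.25,0,0.1],[0.5,0.05,0.2],[0.75,0.1,0.3],[0.812,0.109,0.345],[0.812,0.109,0.345],[0.812,0.109,0.345]],"turn":[[0,0,0],[0,0,0],[0,0,0],[0,0,0],[-0.005,0,0],[-0.005,0,0]]}'
python3 - <<'E'
from h import *
st(); o,im,d=snap('wrist'); P=cloud('wrist',o,d); hs=cv2.cvtColor(im,cv2.COLOR_RGB2HSV)
m=(P[...,2]>.138)&(P[...,2]<.147)&(np.hypot(P[...,0]-.638,P[...,1]-.12)<.04)&(hs[...,1]>100)
c=cv2.minEnclosingCircle(P[m][:,:2].astype(np.float32)); print(c,m.sum(),P[m][:,2].mean()); print(rel([*c[0],.108],.1075),rel([.6382,.1196,.108],.1075))
E
```

```text
clock: 46.28
position: [0.6381, 0.1181, 0.1984]
ee_rot: [0.707, 0.038, -0.039, -0.705]
ft_force: [0.1, -0.3, -0.2]
grip_width: 0.998
t 46.27 p [0.6381 0.1181 0.1984] xyaw 0.108 appr [-0.001 -0.002 -1.   ] f [ 0.1 -0.3 -0.2] w 0.998 q [-0.97  0.6   1.06  1.48 -0.53  1.37  0.23]
((0.6387619972229004, 0.12024371325969696), 0.01284550316631794) 1558 0.14018457823284053
(array([0.005, 0.456, 0.01 ]), array([ 0.001,  0.001, -0.001])) (array([0.002, 0.456, 0.007]), array([ 0.001,  0.001, -0.001]))
```

```bash
python3 -m pendant '{"offset":[[0.003,0.2,0.01],[0.003,0.35,0.01],[0.003,0.456,0.01],[0.003,0.456,0.01],[0.003,0.456,0.01]],"turn":[[0,0,0],[0,0,0],[0,0,0],[0,0,0],[0,0,0]]}'
python3 -m pendant '{"offset":[[0,0,0],[0,0,0],[0,0,0],[0,0,0],[0,0,0],[0,0,0]],"turn":[[0,0,0],[0,0,0],[0,0,0],[0,0,0],[0,0,0],[0,0,0]]}' 0 50
python3 -c "
from h import *
st()"
python3 -m pendant '{"offset":[[0,-0.05,0],[0,-0.1,0],[0,-0.1,0],[0,-0.1,0]],"turn":[[0,0,0],[0,0,0],[0,0,0],[0,0,0]]}'
python3 -c "
from h import *
st()"
```

```text
clock: 46.95
position: [0.6389, 0.1199, 0.1095]
ee_rot: [0.706, 0.038, -0.038, -0.706]
ft_force: [-0.1, -0.8, 0.3]
grip_width: 1.0
clock: 47.7
position: [0.639, 0.12, 0.1098]
ee_rot: [0.706, 0.039, -0.038, -0.706]
ft_force: [-2.1, 0.4, 5.6]
grip_width: 0.288
t 47.7 p [0.639  0.12   0.1098] xyaw 0.108 appr [ 0.001  0.    -1.   ] f [-2.1  0.4  5.6] w 0.288 q [-0.94  0.68  0.99  1.57 -0.59  1.22  0.27]
clock: 48.2
position: [0.6388, 0.12, 0.1295]
ee_rot: [0.706, 0.038, -0.038, -0.706]
ft_force: [0.6, -0.3, -7.3]
grip_width: 0.289
t 48.2 p [0.6388 0.12   0.1295] xyaw 0.108 appr [ 0.001 -0.    -1.   ] f [ 0.6 -0.3 -7.3] w 0.289 q [-0.95  0.66  1.01  1.55 -0.58  1.25  0.26]
```

```bash
python3 -m pendant '{"offset":[[-0.031,0,-0.001],[-0.061,0,-0.005],[-0.091,0,-0.012],[-0.12,0,-0.021],[-0.148,0,-0.033],[-0.175,0,-0.047],[-0.201,0,-0.063],[-0.225,0,-0.082],[-0.247,0,-0.103],[-0.247,0,-0.103]],"turn":[[0,-0.111,0],[0,-0.222,0],[0,-0.333,0],[0,-0.444,0],[0,-0.556,0],[0,-0.667,0],[0,-0.778,0],[0,-0.889,0],[0,-1,0],[0,-1,0]]}'
python3 -c "
from h import *
st()"
python3 -m pendant '{"offset":[[-0.031,0,-0.001],[-0.061,0,-0.005],[-0.091,0,-0.012],[-0.12,0,-0.021],[-0.148,0,-0.033],[-0.175,0,-0.047],[-0.201,0,-0.063],[-0.225,0,-0.082],[-0.247,0,-0.103],[-0.247,0,-0.103]],"turn":[[0,-0.111,0],[0,-0.222,0],[0,-0.333,0],[0,-0.444,0],[0,-0.556,0],[0,-0.667,0],[0,-0.778,0],[0,-0.889,0],[0,-1,0],[0,-1,0]]}'
python3 -c "
from h import *
st(); print(rel([.5767,.0429,.1295],1.676))"
```

```text
clock: 49.45
position: [0.5915, 0.0942, 0.1292]
ee_rot: [-0.638, -0.305, 0.305, 0.638]
ft_force: [-0.9, 0.8, -6.3]
grip_width: 0.288
t 49.45 p [0.5915 0.0942 0.1292] xyaw 0.892 appr [ 0.     0.001 -1.   ] f [-0.9  0.8 -6.3] w 0.288 q [-0.92  0.47  0.89  1.7  -0.4   1.16  0.97]
clock: 50.7
position: [0.5764, 0.0428, 0.129]
ee_rot: [0.473, 0.526, -0.525, -0.473]
ft_force: [-1.0, 0.8, -6.3]
grip_width: 0.29
t 50.7 p [0.5764 0.0428 0.129 ] xyaw 1.675 appr [-0.     0.001 -1.   ] f [-1.   0.8 -6.3] w 0.29 q [-0.77  0.38  0.75  1.75 -0.28  1.13  1.75]
(array([ 0.   , -0.003, -0.002]), array([-0.   , -0.001,  0.001]))
```

On the shut position; lower into the hole, release and rise.

```bash
python3 -m pendant '{"offset":[[0,0.03,0],[0,0.06,0],[0,0.085,0],[0,0.092,0],[0,0.092,0]],"turn":[[0,0,0],[0,0,0],[0,0,0],[0,0,0],[0,0,0]]}'
python3 -c "
from h import *
st()"
python3 -m pendant '{"offset":[[0,0,0],[0,0,0],[0,0,0],[0,0,0],[0,-0.2,0],[0,-0.4,0],[0,-0.6,0],[0,-0.6,0]],"turn":[[0,0,0],[0,0,0],[0,0,0],[0,0,0],[0,0,0],[0,0,0],[0,0,0],[0,0,0]]}' 100
python3 - <<'E'
from h import *
st(); o,im,d=snap('wrist'); P=cloud('wrist',o,d); hs=cv2.cvtColor(im,cv2.COLOR_RGB2HSV)
m=(P[...,2]>.13)&(P[...,2]<.17)&(np.hypot(P[...,0]-.576,P[...,1]-.042)<.03)&(hs[...,1]>100)
print('knob',cv2.minEnclosingCircle(P[m][:,:2].astype(np.float32)),m.sum(),np.percentile(P[m][:,2],[50,95]))
E
```

```text
clock: 51.32
position: [0.5764, 0.043, 0.1106]
ee_rot: [0.473, 0.526, -0.525, -0.474]
ft_force: [-1.5, 2.2, -3.6]
grip_width: 0.285
t 51.33 p [0.5764 0.043  0.1106] xyaw 1.675 appr [-0.     0.001 -1.   ] f [-1.5  2.2 -3.6] w 0.285 q [-0.76  0.4   0.74  1.77 -0.3   1.1   1.76]
clock: 52.32
position: [0.578, 0.0427, 0.2336]
ee_rot: [0.474, 0.527, -0.524, -0.473]
ft_force: [-0.2, 0.7, -0.5]
grip_width: 1.001
t 52.33 p [0.578  0.0427 0.2336] xyaw 1.675 appr [ 0.005  0.002 -1.   ] f [-0.2  0.7 -0.5] w 1.001 q [-0.81  0.28  0.8   1.62 -0.2   1.32  1.69]
knob ((0.5767205953598022, 0.04320294037461281), 0.012899543158710003) 1285 [0.14010863 0.14128613]
```

```bash
python3 -m pendant '{"offset":[[0,-0.2,0.2],[0,-0.3,0.3],[0,-0.3,0.4],[0,-0.3,0.4]],"turn":[[0,0,0],[0,0,0],[0,0,0],[0,0,0]]}'
python3 - <<'E'
from h import *
st(); o,im,d=snap('wrist'); o2,im2,d2=snap('scene'); a=cv2.resize(np.hstack([im,im2])[:,:,::-1],(800,300),interpolation=cv2.INTER_AREA); cv2.imwrite('pics/fin.png',a)
E
```

```text
clock: 52.88
position: [0.4964, 0.0346, 0.2908]
ee_rot: [0.473, 0.527, -0.525, -0.473]
ft_force: [-0.0, 0.3, 0.4]
grip_width: 1.003
t 52.88 p [0.4964 0.0346 0.2908] xyaw 1.676 appr [ 0.001  0.003 -1.   ] f [-0.   0.3  0.4] w 1.003 q [-0.95 -0.02  0.79  1.73  0.01  1.42  1.52]
```

View pics/fin.png

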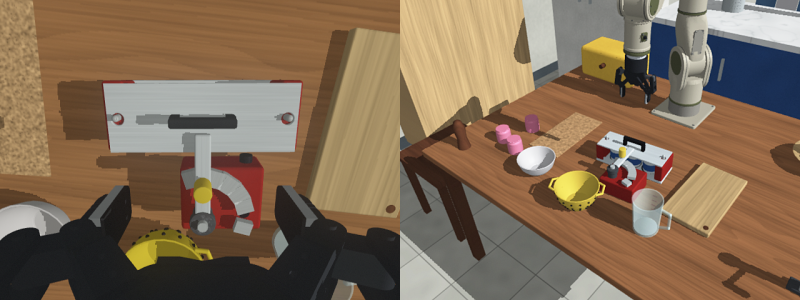

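The picture shows the mat empty and the tins inside under the seated cover, pins at (118,118) and (288,118). The head is shut with the knob at (203,190), and the bowl, jug and colander look to be in their places.

```bash
python3 -c "
from workcell import manip
print(manip.hand_in())"
```

```text
the job is handed in; nothing more can be done
None
```

I carried out every step of the job in the order asked and handed it in at about 53 s; there was no verdict. All three blue-label tins are upright on the hot plate under the seated cover, with the hold-down head locked shut.

- **Tins:** the wrist camera put all three within about 4 mm of their spots, with their tops level, before the cover went on. I saw no sign of a tin being knocked aside.
- **Cover:** it lay flat, handle up, on the board while the tins were loaded. Back on the warmer, both pins come through its holes, and four points spread over its top all read 83.5 mm (nominal 85). The wrist camera's depth read about 1.5 mm low throughout, so I take it as fully seated. It sits about 2 mm further back than at the start, which the pin clearance allows.
- **Head and plunger:** the knob top read 140 mm in the shut hole, the same as in the open hole just before (nominal 142), so the plunger is home.
- **Bowl, jug and colander:** I did not touch them. In the last picture they look to be in place, but I did not measure them.

The top camera and the wrist camera disagreed by 2–4 mm on where the warmer stands. I used the wrist camera, and its predictions matched the pins. The highest wrist force I read was about 32 N, when setting down the first tin.

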